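# Punch the datum, then draw out the pointer rod and hold the length

### The arm

A 6-joint arm with a two-finger parallel gripper is mounted at the origin on the work surface. World frame = base frame: x ahead of the robot, y to its left, z up, the work surface at z = 0. Lengths are in mm, angles in degrees, forces in N, time in s.
With the tool pointing down it reaches from about 425 to 1125 mm from the base axis. Payload 14.9 kg.
Tool frame: the origin (TCP) lies midway between the tips of the shut fingers; the grasp point (between the pads) lies 19 mm behind it; x points along the fingers, y is the direction in which the jaws open and shut, and the axes are right-handed (so a half turn about x gives the same grasp; the last joint's range is limited). The gripper opens to 91 mm and grips with 3 to 60 N. Pads are 32 mm wide; open, the fingers measure 118 mm over their backs; the gripper's body (76 mm by 178 mm) begins 60 mm behind the grasp point.
Start: joints at [-65.392, 21.709, 99.362, -0, 58.929, -1.908], TCP at [312.517, -626.379, 213.932] pointing down, gripper open.
Joint ranges: [-158.91, 158.91], [-42.39, 125.64], [0.06, 152.35], [-60.88, 240.88], [17.5, 164.5], [-176.32, 176.32]. Speed limits (degrees/s): [108.29, 108.29, 136.94, 180, 180, 180].

### API

Orientations are given as [roll, pitch, yaw] about the fixed x, y, z axes, in that order (R = Rz(yaw) Ry(pitch) Rx(roll)).
In Python, from rig import r gives the robot as it stands.
- The arm moves only by the tool drive_tool, never from a script. Its arguments are lists of equal length, an entry for each row: "claw": the opening, from -1 (shut) to 1 (fully open); "slide": the shift along the tool's x, y, z in units of 50 mm (1.0 is 50 mm), a list of three; "twist": the turn about the tool's x in units of 8 degrees (1.0 is 8 degrees). A call has 1 to 8 rows; each row shifts and turns the commanded pose from where the row before left it, along the tool's axes as they then stand; what a row does not reach is not made up. A row lasts 1/8 s, in which the tool goes at most 62.5 mm and 10.7 degrees, less where a joint would pass 70% of its speed; a pose out of reach is approached as far as the arm can. A call is refused whole if a number of a shift passes 1 or a number of a turn 1, either way. A call with a gripper value outside its range is refused whole. The fingers move at their own pace and stop on an object; "grip_force" is the grip in N (left out, the last holds). Time passes only in rows, so rows that do not move let the fingers close. It gives the time, the measured TCP pose, the force and the opening at its end, in the units of the state.
- r.sense(): the state, without advancing time (a new reading comes with each control period).
- r.capture(name): name is "side" or "top"; returns a dict with "image" (480x640x3 uint8, blue, green, red), "intrinsics" (3x3 intrinsics, pixels), "extrinsics" (4x4, takes a point from world to camera coordinates). Camera axes: x right, y down, z forward; pixel columns grow to the right and rows downward; lengths in mm; the calibration is good to about 2 mm. A picture is of the moment at which its call begins. There is no depth.
- r.close_job(): hands the job in, once; it reports no verdict.
The state is a dict: "t": time; "joints": joint angles; "dq": joint speeds; "joint_efforts": joint torques, N m; "tcp_pos": TCP position; "eef_rot": TCP orientation; "ft_force": force on the tool from outside, world axes, zero at the start; "wrist_torque": the same for the moment, N m; "width": opening from 0.0 (shut) to 1.0 (fully open).
Only numpy, scipy, OpenCV 4.12 (cv2) and the standard library are available. Lean on these libraries where they do the work, as an engineer would, in place of code of your own. Each camera call takes 0.05 s, during which the arm holds its last target.

### The job

Mark out the steel plate: pick up the mallet and strike the sprung centre punch of the blue marking gauge with a brisk blow that knocks it down onto the plate, then set the mallet down on the bench clear of the plate and gauge. Next draw the sprung pointer rod (the one with the black pull grip) out until its yellow needle stands over the white line on the red cursor of the rule, and hold it there for the scriber: finish still gripping it, because its spring will pull it back in. Do not drop the mallet, and leave everything else on the bench where it is.

Things in the scene. Friction and masses are not known exactly. Their poses are not given: they have to be found in the camera images.
- gauge: the blue marking-out gauge on its bare steel plate, 160 x 400 x 10 mm (x, y, z of its frame), one fixed unit. Origin: centre of the plate's underside; y runs along the plate, the way the pointer rod is drawn out; z up. In this frame (mm): blue base x -28..28, y -140..20, up to z 26; flat rule on the plate at x 24..48, y 28..182, top at z 13
- punch_arm (a point): middle of the top of the blue post and overhung arm that guide the upright punch: x -22..22, y -186..-108, up to z 88 mm in the gauge's frame; this point is at x 0, y -147 mm. The punch stands at x 0, y -165 mm
- barrel_mouth (a point): centre of the barrel's brass mouth (33 mm diameter) at x 0, y 30, z 55 mm of the gauge's frame. The aluminium barrel (28 mm diameter) runs level from y -110 to here; the rod comes out of it along +y
- punch (a joint): travel of the sprung centre punch in m: 0 at rest (up), 0.024 fully down with its nose on the plate. It slides straight down. The blow should send it down faster than 30 mm/s and the mallet follow through until the punch stands on the plate. Its spring takes about 4 N to start and 7.5 N at the bottom, and lifts it again afterwards
- punch_top (a point): centre of the flat top of the punch's steel cap (22 mm across, 12 mm thick, with the return spring below it); 134 mm above the bench at rest, 110 mm when down
- rod (a joint): how far the telescoping pointer rod is drawn out, in m: 0 fully in, 0.125 at its stop. The inner spring pulls it in with about 3 N at 0, growing by 0.6 N per 10 mm (9 N at 100 mm); let go, it runs back in
- rod_grip (a point): middle of the rod's black round pull grip: lying cylinder 22 mm across and 44 mm long along the gauge's y, its axis 55 mm above the bench (45 mm above the plate), closed off at its outer end, 22 mm from this point, by a 34 mm flange to pull against. On its inner side, 28 mm from this point, the yellow needle arm reaches 38 mm sideways to the gauge's +x and then down to the rule
- needle (a point): the lower tip of the rod's yellow needle, 24 mm above the bench, at the gauge's x = 36 mm, and 28 mm behind the pull grip's middle along the gauge's y; it moves with the rod
- cursor: red cursor 34 x 16 x 6 mm clamped on the rule (fixed), already set to the wanted length; origin at the centre of its underside, 13 mm above the bench; axes as the gauge's. A white line runs across its middle along x
- cursor_line (a point): middle of the white line on top of the red cursor: the length mark. It lies 50 to 100 mm along the gauge's y from the needle of the fully retracted rod, 5 mm below the needle's level
- mallet: the mallet, about 0.7 kg, standing on one striking face with its handle level. Origin: centre of the lower striking face; z up; the handle points along its -x
- mallet_head (a point): centre of the mallet's steel head, 36 x 36 mm and 66 mm tall; both faces are flat; 33 mm above the bench
- mallet_grip (a point): grip point on the mallet's handle 60 mm from the head's centre; the wooden handle is 20 mm wide, 27 mm high, reaches from 18 to 178 mm from the head's centre along the mallet's -x, its middle 33 mm above the bench
- grinder: bystander: the small angle grinder lying at the left of the bench, about 280 mm long; origin on the bench under its body, 170 mm from its tail end
- specs: bystander: clear safety spectacles with green frame and side arms, 130 x 135 x 47 mm; origin on the bench below the bridge between the lenses
- disc: bystander: a loose black and red 125 mm grinding disc lying flat, 5 mm thick; origin at the centre of its underside
- try_square: bystander: a steel try square lying flat, stock 110 mm, blade 160 mm; origin under the middle of the stock, the blade reaching out along its +x
- paint_can: bystander: a blue marking-paint can, upright, 65 mm across and 180 mm tall; origin at the centre of its underside
- weld_magnet: bystander: a red triangular welding magnet lying flat, about 110 mm sides, 20 mm thick; origin under the middle of one side
- nut: bystander: a large steel hex nut, 42 mm across, 19 mm high; origin at the centre of its underside

How it is judged:
By the outcome, as a careful person would: the job done as asked, in the order asked, and still so for the second after the job is handed in, while the arm keeps its last pose, push and grip.
It also fails if it takes over 58 s, if anything falls off the work surface, if the arm or the gripper's body presses on something with over 40 N, if the wrist force passes 120 N, or if a joint passes its speed limit or range.

## Working session

There is one attempt and no reset: what is moved stays moved. The work goes in short steps, Python scripts to look and compute and a tool call to move; the robot and the scene stay as the last step left them, time stands still between calls to the robot, and variables do not carry over. Pictures are saved under pics/ and viewed, and the job is handed in when it is done.

Besides the shell and the picture viewer there is one more tool, called after "Emit:" as a command line: name --pt "numbers of a row" for each row, then --argument value for the rest. drive_tool: Moves the arm, as the interface text tells. Its arguments: {"type":"object","properties":{"claw":{"type":"array","items":{"type":"number"}},"slide":{"type":"array","items":{"type":"array","items":{"type":"number"}}},"twist":{"type":"array","items":{"type":"number"}},"grip_force":{"type":"number"}},"required":["claw","slide","twist"]}

```bash
ls; mkdir -p pics; python3 - <<'E'
from rig import r
import cv2, numpy as np
print(r.sense())
for n in("side","top"):
    c=r.capture(n); cv2.imwrite(f"pics/{n}0.png",c["image"]); np.savez(f"{n}0.npz",K=c["intrinsics"],E=c["extrinsics"]); print(n,c["intrinsics"].tolist(),np.round(c["extrinsics"],4).tolist())
E
```

```text
pics
{'t': 0.0, 'joints': array([-6.53923378e+01,  2.17392921e+01,  9.93961024e+01, -3.93334874e-04,
        5.89273826e+01, -1.90767567e+00]), 'dq': array([ 0.02583162,  0.05725925,  0.04500013, -0.06887968, -0.03109593,
        0.03678262]), 'joint_efforts': array([-1.42745448e-03, -7.63724899e+01, -4.34374344e+01,  6.49707159e-02,
        4.24367585e-02, -1.82963703e-05]), 'tcp_pos': array([ 312.33662196, -626.00968767,  213.27450224]), 'eef_rot': array([-91.60040086,  89.93722198, 114.91514023]), 'ft_force': array([-1.04406209, -0.62632935,  1.09268496]), 'wrist_torque': array([ 0.05212276,  0.01255798, -0.04932647]), 'width': 1.0021578208469468}
side [[547.6672341930164, 0.0, 316.82541797337456], [0.0, 547.6672341930164, 239.07211977739547], [0.0, 0.0, 1.0]] [[0.9866, -0.1621, -0.0174, -552.8633], [-0.0954, -0.4873, -0.868, 126.1776], [0.1323, 0.858, -0.4963, 1552.4275], [0.0, 0.0, 0.0, 1.0]]
top [[454.7948014450861, 0.0, 314.2862838287991], [0.0, 454.7948014450861, 236.93473815668432], [0.0, 0.0, 1.0]] [[-0.027, -0.9996, -0.0102, -1.4444], [-0.9918, 0.028, -0.1243, 561.6767], [0.1245, 0.0067, -0.9922, 1181.9549], [0.0, 0.0, 0.0, 1.0]]
```

View pics/side0.png

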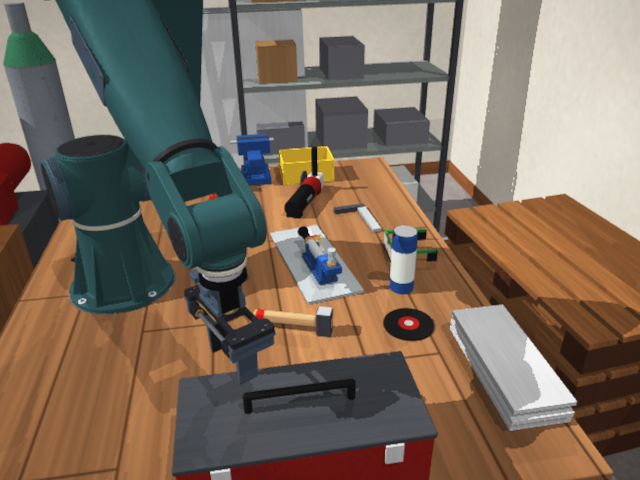

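View pics/top0.png

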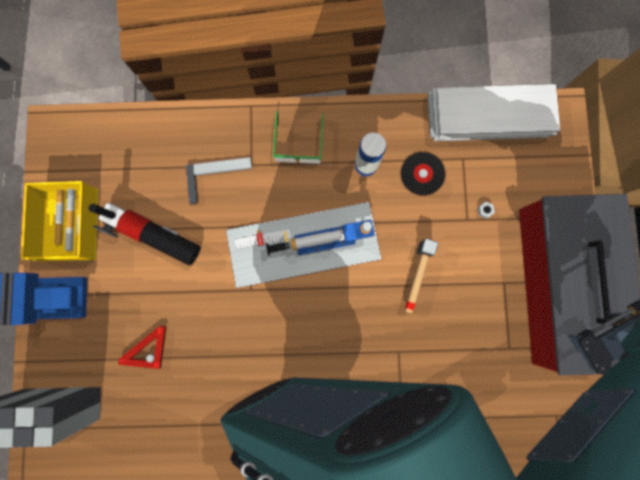

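The top view shows the plate at about (228..381, 204..287), with the punch at its right end (367,228) and the grip near (272,248). The mallet head is at (428,247) and its handle end at (410,310). I'll zoom in to measure.

```bash
python3 - <<'E'
import cv2
a=cv2.imread("pics/top0.png")[190:320,215:455]; cv2.imwrite("pics/top0z.png",cv2.resize(a,None,fx=3.3,fy=3.3,interpolation=cv2.INTER_CUBIC))
a=cv2.imread("pics/side0.png")[215:345,240:380]; cv2.imwrite("pics/side0z.png",cv2.resize(a,None,fx=4.5,fy=4.5,interpolation=cv2.INTER_CUBIC))
E
```

```text
(no output)
```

View pics/top0z.png

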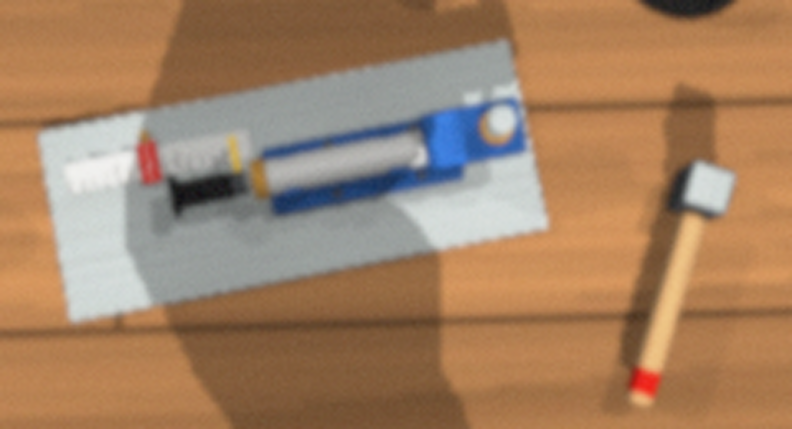

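View pics/side0z.png

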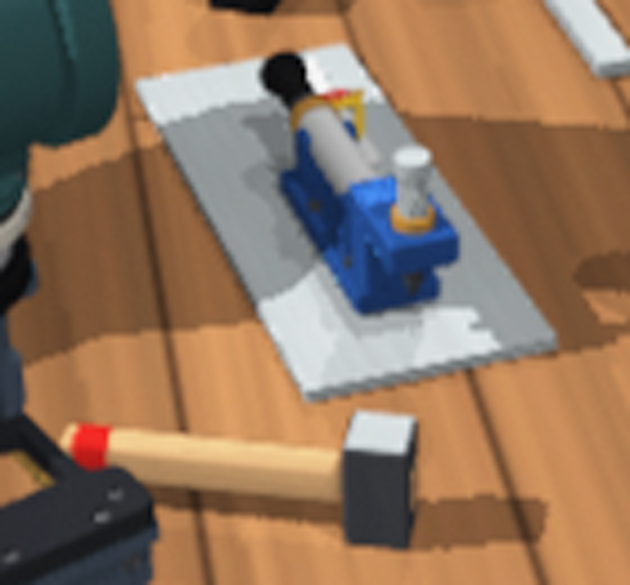

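```bash
cat > h.py <<'E'
import numpy as np
from scipy.optimize import least_squares
def cam(n):
    d=np.load(f"{n}0.npz"); return d["K"],d["E"]
def proj(n,P):
    K,E=cam(n); P=np.atleast_2d(P); c=P@E[:3,:3].T+E[:3,3]; q=c@K.T; return q[:,:2]/q[:,2:]
def ray(n,uv,z):
    K,E=cam(n); d=E[:3,:3].T@np.linalg.inv(K)@np.array([uv[0],uv[1],1]); o=-E[:3,:3].T@E[:3,3]; return o+d*(z-o[2])/d[2]
def zt(p): return ((p[0]+.5)/3.3-.5+215,(p[1]+.5)/3.3-.5+190)
def zs(p): return ((p[0]+.5)/4.5-.5+240,(p[1]+.5)/4.5-.5+215)
def tf(p,q):
    c,s=np.cos(np.radians(p[2])),np.sin(np.radians(p[2])); q=np.array(q,float)
    return np.array([p[0]+c*q[0]-s*q[1],p[1]+s*q[0]+c*q[1],q[2]])
E
python3 - <<'E'
from h import *
G=[("top",zt((38,130)),(80,200,10)),("top",zt((508,40)),(80,-200,10)),("top",zt((548,230)),(-80,-200,10)),("top",zt((70,322)),(-80,200,10)),("top",zt((498,122)),(0,-165,134)),
("side",zs((137,82)),(-80,200,10)),("side",zs((345,45)),(80,200,10)),("side",zs((555,335)),(80,-200,10)),("side",zs((308,390)),(-80,-200,10)),("side",zs((412,158)),(0,-165,134))]
def fit(L,x0):
    f=lambda p:np.concatenate([(proj(n,tf(p,q))[0]-uv) for n,uv,q in L])
    s=least_squares(f,x0,loss="soft_l1"); print(np.round(s.x,2)); print(np.round(f(s.x).reshape(-1,2),1).tolist()); return s.x
K,E=cam("top")
g=fit(G,[570,0,10])
fit([a for a in G if a[0]=="top"],g); fit([a for a in G if a[0]=="side"],g)
M=[("top",zt((710,187)),(0,0,66)),("top",zt((642,400)),(-178,0,33)),("side",zs((382,433)),(0,0,66)),("side",zs((345,540)),(-18,-18,0)),("side",zs((408,547)),(18,-18,0)),("side",zs((62,435)),(-178,0,40))]
m=fit(M,[570,-240,10])
ca=np.radians(g[2]);
def ginv(w): d=w-np.array([g[0],g[1],0]); return [np.cos(ca)*d[0]+np.sin(ca)*d[1],-np.sin(ca)*d[0]+np.cos(ca)*d[1],w[2]]
for nm,p,z in(("cursor",(149,160),19),("needleTip",(241,168),24),("needleArm",(235,150),55),("flange",(176,195),55),("gripinner",(245,184),55)): print(nm,np.round(ginv(ray("top",zt(p),z)),1))
print("grip retracted expected? y=..."); print("punch",tf(g,(0,-165,134)),"mgrip",tf(m,(-60,0,33)))
E
```

```text
[547.48  15.     9.4 ]
[[-0.4, -0.2], [0.1, -0.4], [0.0, -1.1], [-0.3, -0.8], [1.3, -1.4], [-1.1, -0.3], [-0.6, -0.3], [-0.3, 0.4], [-1.4, 0.3], [-0.8, -0.3]]
[545.46  15.32   9.27]
[[-0.5, 0.4], [0.1, 0.5], [-0.1, -0.2], [-0.5, -0.2], [1.2, -0.4]]
[549.85  14.74   9.41]
[[-0.4, -0.3], [0.1, -0.3], [0.6, 0.4], [-0.5, 0.2], [0.1, -0.3]]
[ 527.68 -314.44  -18.53]
[[-0.7, -1.2], [-1.0, 0.2], [-0.4, -0.5], [-0.2, 1.3], [0.3, 1.0], [-0.1, 1.5]]
cursor [ 35.6 111.7  19. ]
needleTip [14.  38.4 24. ]
needleArm [25.1 39.1 55. ]
flange [-1.4 91.7 55. ]
gripinner [-3.2 36.2 55. ]
grip retracted expected? y=...
punch [ 574.42563829 -147.78162018  134.        ] mgrip [ 470.78903097 -295.37082345   33.        ]
```

```bash
cat >> h.py <<'E'
from scipy.spatial.transform import Rotation as Ro
def plan(target, yaw_y, off=None):
    """target TCP world, yaw_y: world angle (deg) wanted for tool y (mod 180)"""
    from rig import r
    s=r.sense(); R=Ro.from_euler("xyz",s["eef_rot"],degrees=True).as_matrix()
    ty=np.degrees(np.arctan2(R[1,1],R[0,1])); d=(yaw_y-ty+90)%180-90
    sl=R.T@(np.array(target)-s["tcp_pos"])/50
    print("t",round(s["t"],3),"tcp",np.round(s["tcp_pos"],2),"tool y yaw",round(ty,2),"F",np.round(s["ft_force"],1),"w",round(s["width"],3),"j",np.round(s["joints"],0))
    print("R",np.round(R,3).tolist())
    print("total slide units (tool axes now)",np.round(sl,3),"total twist units",round(-d/8,3), "deg",round(d,2))
    R2=Ro.from_euler("z",d,degrees=True).as_matrix()@R
    print("slide units after turn",np.round(R2.T@(np.array(target)-s["tcp_pos"])/50,3))
E
python3 - <<'E'
from h import *
m=(527.68,-314.44,-18.53)
p=tf(m,(-55,0,100)); print(p); plan(p,m[2]+90)
E
```

```text
[ 475.53134383 -296.96093653  100.        ]
t 0.1 tcp [ 312.35 -626.03  213.34] tool y yaw -63.49 F [ 0.  -1.   0.8] w 1.001 j [-65.  22.  99.   0.  59.  -2.]
R [[-0.0, 0.446, -0.895], [0.001, -0.895, -0.446], [-1.0, -0.001, -0.0]]
total slide units (tool axes now) [ 2.271 -4.43  -5.858] total twist units 5.631 deg -45.04
slide units after turn [ 2.274 -7.275 -1.003]
```

Emit:
drive_tool --claw '[1, 1, 1, 1, 1, 1, 1, 1]' --pt "0 -0.3 -0.4" --pt "0 -0.633 -0.837" --pt "0 -0.633 -0.837" --pt "0 -0.633 -0.837" --pt "0 -0.633 -0.837" --pt "0 -0.633 -0.837" --pt "0.2 -0.633 -0.837" --pt "0.2 -0.332 -0.436" --twist '[0, 0, 0, 0, 0, 0, 0, 0]'

```text
t: 1.1
tcp_pos: [476.2, -294.2, 193.7]
eef_rot: [-123.3, 90.0, 83.3]
ft_force: [0.2, -0.0, 0.2]
width: 0.998
```

Emit:
drive_tool --claw '[1, 1, 1, 1, 1, 1]' --pt "0.3 0 0" --pt "0.3 0 0" --pt "0.3 0 0" --pt "0.3 0 0" --pt "0.3 0 0" --pt "0.3 0 0" --twist '[1, 1, 1, 1, 1, 0.63]'

```text
t: 1.85
tcp_pos: [475.4, -296.2, 103.4]
eef_rot: [-29.4, 90.0, 131.9]
ft_force: [0.5, 0.6, -0.2]
width: 1.002
```

```bash
python3 - <<'E'
from h import *
from rig import r
import cv2
m=(527.68,-314.44,-18.53)
p=tf(m,(-55,0,100)); plan(p,m[2]+90)
for n in("side","top"):
    c=r.capture(n)["image"]; cv2.imwrite(f"pics/{n}1.png",c)
a=cv2.imread("pics/top1.png")[190:320,215:455]; cv2.imwrite("pics/top1z.png",cv2.resize(a,None,fx=3.3,fy=3.3,interpolation=cv2.INTER_CUBIC))
a=cv2.imread("pics/side1.png")[215:345,200:380]; cv2.imwrite("pics/side1z.png",cv2.resize(a,None,fx=4.3,fy=4.3,interpolation=cv2.INTER_CUBIC))
E
```

```text
t 1.85 tcp [ 475.43 -296.24  103.38] tool y yaw -108.71 F [ 0.5  0.6 -0.2] w 1.002 j [-34.  19. 118.   0.  43.  74.]
R [[-0.0, -0.321, -0.947], [0.0, -0.947, 0.321], [-1.0, -0.0, 0.0]]
total slide units (tool axes now) [ 0.068  0.013 -0.007] total twist units -0.023 deg 0.18
slide units after turn [ 0.068  0.013 -0.007]
```

View pics/side1z.png

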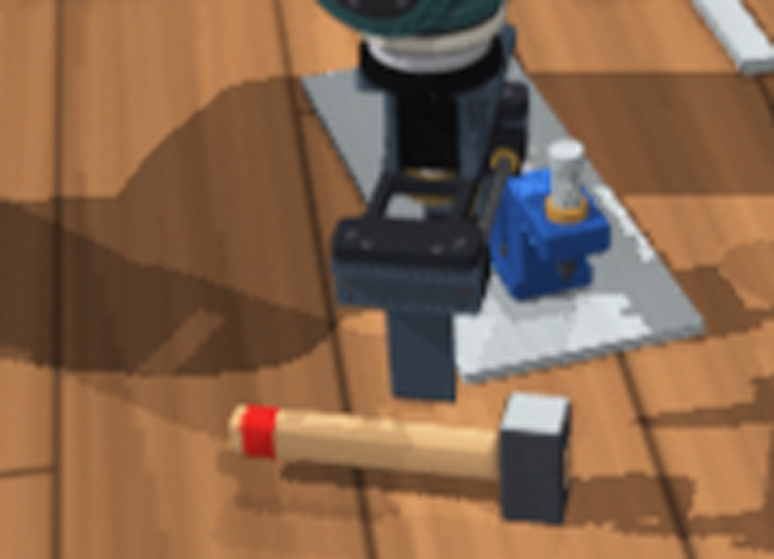

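View pics/top1.png

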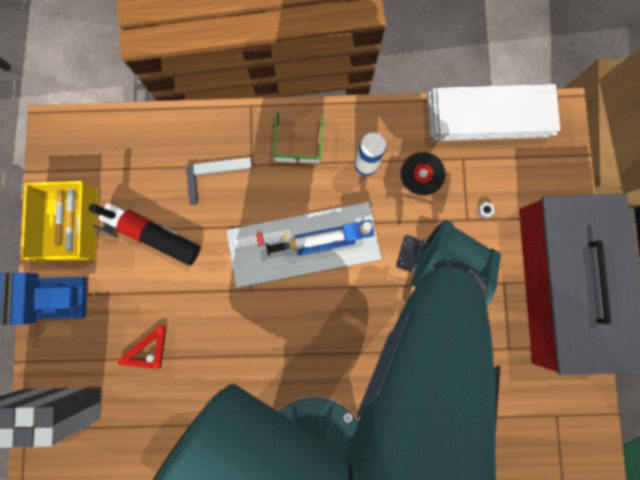

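The side view shows the open fingers directly above the handle, about 55 mm from the head. Next I descend and close.

Emit:
drive_tool --claw '[1, 1, 1, 1, 1, 1]' --pt "0.4 0 0" --pt "0.5 0 0" --pt "0.5 0 0" --pt "0.25 0 0" --pt "0.08 0 0" --pt "0 0 0" --twist '[0, 0, 0, 0, 0, 0]'

```text
t: 2.7
tcp_pos: [475.9, -297.5, 17.7]
eef_rot: [162.6, 90.0, -35.9]
ft_force: [-0.5, 0.3, 0.1]
width: 1.001
```

Emit:
drive_tool --claw '[0.2, -0.3, -0.7, -1, -1, -1, -1, -1]' --pt "0 0 0" --pt "0 0 0" --pt "0 0 0" --pt "0 0 0" --pt "0 0 0" --pt "0 0 0" --pt "0 0 0" --pt "0 0 0" --twist '[0, 0, 0, 0, 0, 0, 0, 0]' --grip_force 60

```text
t: 3.7
tcp_pos: [475.8, -297.4, 17.4]
eef_rot: [172.9, 90.0, -25.6]
ft_force: [-0.0, -0.3, 1.1]
width: 0.216
```

Emit:
drive_tool --claw '[-1, -1, -1, -1, -1, -1, -1, -1]' --pt "-0.1 0 0" --pt "-0.3 0 0" --pt "-0.5 0 0" --pt "-0.7 0 0" --pt "-0.7 0 0" --pt "-0.6 0 0" --pt "-0.4 0 0" --pt "-0.1 0 0" --twist '[0, 0, 0, 0, 0, 0, 0, 0]'

```text
t: 4.7
tcp_pos: [476.0, -297.6, 189.2]
eef_rot: [163.1, 89.9, -35.4]
ft_force: [-0.1, -0.5, -8.5]
width: 0.217
```

```bash
python3 - <<'E'
from h import *
from rig import r
import cv2
c=r.capture("side")["image"]; cv2.imwrite("pics/side2.png",c)
cv2.imwrite("pics/side2z.png",cv2.resize(c[160:330,210:390],None,fx=3.4,fy=3.4,interpolation=cv2.INTER_CUBIC))
s=r.sense(); print(s["tcp_pos"],s["ft_force"],s["wrist_torque"],s["width"])
E
```

```text
[ 475.83117352 -297.4890867   188.76276111] [ 0.57489459 -1.29772687 -7.03502309] [0.12340727 0.24862445 0.00472725] 0.21726117657829205
```

View pics/side2z.png

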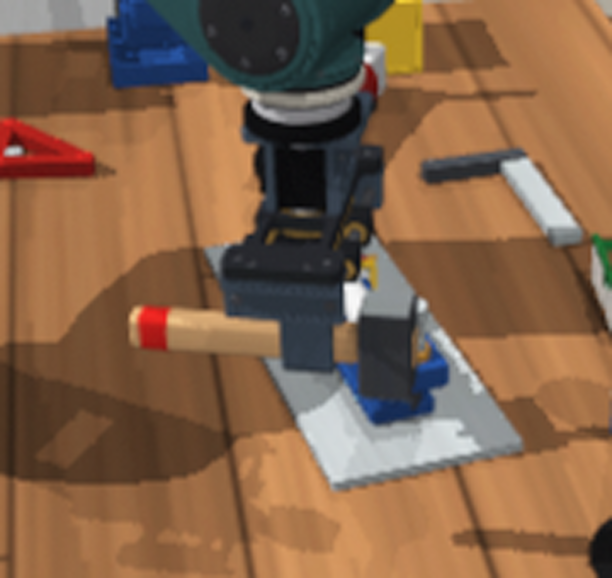

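The mallet is held level, with its head at zoom (388,350) and handle end at (132,325). I'll fit its in-hand pose and plan the move above the punch.

```bash
python3 - <<'E'
from h import *
z=lambda p:((p[0]+.5)/3.4-.5+210,(p[1]+.5)/3.4-.5+160)
M=[((361,396),(-18,-18,0)),((411,405),(18,-18,0)),((360,309),(-18,-18,66)),((412,317),(18,-18,66)),((366,286),(-18,18,66)),((418,293),(18,18,66)),((131,313),(-178,0,46)),((131,342),(-178,-8,20))]
def w(p,q):
    R=Ro.from_euler("zy",[p[3],p[4]],degrees=True).as_matrix(); return R@np.array(q,float)+p[:3]
f=lambda p:np.concatenate([proj("side",w(p,q))[0]-z(u) for u,q in M])
s=least_squares(f,[528,-314,171,-18,0],loss="soft_l1"); print(np.round(s.x,1)); print(np.round(f(s.x).reshape(-1,2),1).tolist())
# expected with rigid carry
off=s.x[:3]-np.array([475.8,-297.5,188.8]); print("head offset in world",off)
g=[547.48,15.,9.4]; P=tf(g,(0,-165,134)); P2=tf([549.85,14.74,9.41],(0,-165,134));P3=tf([545.46,15.32,9.27],(0,-165,134)); print(P,P2,P3)
off0=np.array([527.68-475.8,-314.44+297.5,-17.4])
plan(P-off0+[0,0,37],-108.7)
E
```

```text
[ 530.  -303.5  166.8  -17.2    1.3]
[[-0.7, 0.3], [0.1, -1.1], [-0.3, 1.3], [0.3, 0.2], [0.1, 0.2], [0.3, -0.7], [0.2, -1.5], [-0.0, 1.2]]
head offset in world [ 54.19781911  -6.03282048 -21.95139702]
[ 574.42878377 -147.78440667  134.        ] [ 576.8271946  -148.03970074  134.        ] [ 572.03936862 -147.52513245  134.        ]
t 4.75 tcp [ 475.83 -297.49  188.76] tool y yaw -108.52 F [ 0.6 -1.3 -7. ] w 0.217 j [-34.  11. 116.  -0.  52.  74.]
R [[0.001, -0.318, -0.948], [-0.001, -0.948, 0.318], [-1.0, 0.0, -0.001]]
total slide units (tool axes now) [ 0.006 -3.457  0.173] total twist units 0.022 deg -0.18
slide units after turn [ 0.006 -3.457  0.184]
```

Emit:
drive_tool --claw '[-1, -1, -1, -1, -1, -1, -1, -1]' --pt "0 -0.2 0" --pt "0 -0.5 0.03" --pt "0 -0.7 0.05" --pt "0 -0.75 0.05" --pt "0 -0.7 0.05" --pt "0 -0.45 0" --pt "0 -0.15 0" --pt "0 0 0" --twist '[0, 0, 0, 0, 0, 0, 0, 0]'

```text
t: 5.75
tcp_pos: [521.6, -130.6, 186.8]
eef_rot: [3.4, 89.9, 165.0]
ft_force: [0.7, 0.2, -6.3]
width: 0.214
```

```bash
python3 - <<'E'
from h import *
from rig import r
import cv2
g=[547.48,15.,9.4]; P=tf(g,(0,-165,134));off0=np.array([527.68-475.8,-314.44+297.5,-17.4])
plan(P-off0+[0,0,37],-108.7)
c=r.capture("side")["image"]; cv2.imwrite("pics/side3.png",c)
cv2.imwrite("pics/side3z.png",cv2.resize(c[160:310,240:400],None,fx=3.8,fy=3.8,interpolation=cv2.INTER_CUBIC))
c=r.capture("top")["image"]; cv2.imwrite("pics/top3.png",c)
cv2.imwrite("pics/top3z.png",cv2.resize(c[190:320,215:455],None,fx=3.3,fy=3.3,interpolation=cv2.INTER_CUBIC))
E
```

```text
t 5.75 tcp [ 521.65 -130.56  186.81] tool y yaw -108.48 F [ 0.7  0.2 -6.3] w 0.214 j [-17.   9. 119.  -0.  52.  92.]
R [[-0.001, -0.317, -0.948], [0.0, -0.948, 0.317], [-1.0, 0.0, 0.001]]
total slide units (tool axes now) [-0.032 -0.    -0.019] total twist units 0.028 deg -0.22
slide units after turn [-0.032 -0.    -0.019]
```

View pics/side3z.png

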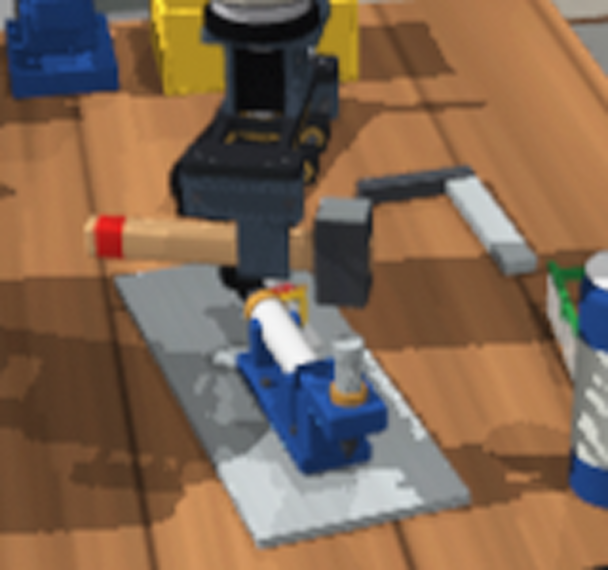

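View pics/top3z.png

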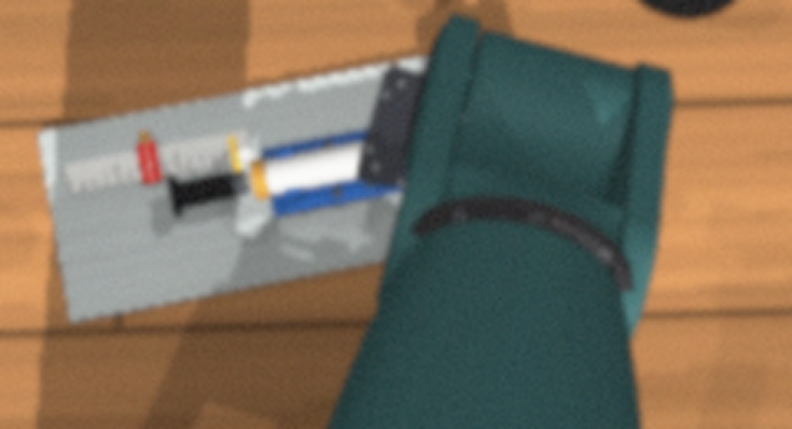

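```bash
python3 - <<'E'
from h import *
import cv2
off0=np.array([527.68-475.8,-314.44+297.5,-17.4])
H=off0+[521.65,-130.56,186.81]
c=cv2.imread("pics/side3.png"); k=5;x0,y0=295,195
a=cv2.resize(c[y0:y0+100,x0:x0+75],None,fx=k*1.2,fy=k*1.2,interpolation=cv2.INTER_CUBIC);k*=1.2
def Z(u): return ((u[0]-x0+.5)*k-.5,(u[1]-y0+.5)*k-.5)
R=Ro.from_euler("z",-18.5,degrees=True).as_matrix()
for q in [(i,j,l) for i in(-18,18) for j in(-18,18) for l in(0,66)]:
    u=Z(proj("side",R@np.array(q,float)+H)[0]); print(q,np.round(u)); cv2.circle(a,(int(u[0]),int(u[1])),3,(0,0,255),-1)
g=[547.48,15.,9.4]
u=Z(proj("side",tf(g,(0,-165,134)))[0]);cv2.circle(a,(int(u[0]),int(u[1])),3,(0,255,0),-1); print(u)
for t in np.linspace(0,6.28,20):
    u=Z(proj("side",tf(g,(11*np.cos(t),-165+11*np.sin(t),134)))[0]);cv2.circle(a,(int(u[0]),int(u[1])),1,(0,255,255),-1)
cv2.imwrite("pics/side3h.png",a)
E
```

```text
(-18, -18, 0) [165. 276.]
(-18, -18, 66) [163. 139.]
(-18, 18, 0) [177. 236.]
(-18, 18, 66) [175. 101.]
(18, -18, 0) [248. 282.]
(18, -18, 66) [248. 144.]
(18, 18, 0) [259. 241.]
(18, 18, 66) [259. 105.]
(np.float64(214.76450998455118), np.float64(329.01042610195736))
```

View pics/side3h.png

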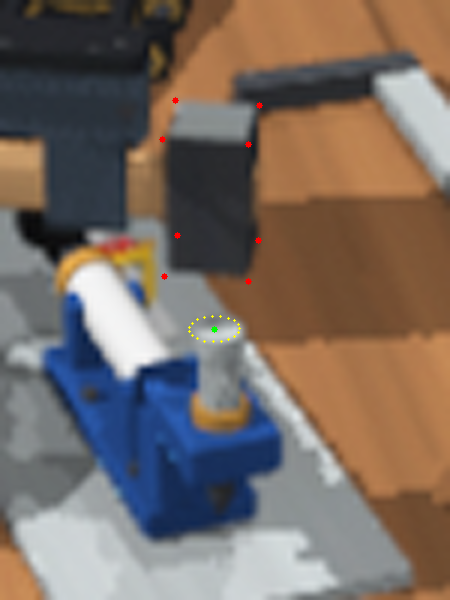

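The overlay matches: the head is centred over the punch cap within a few mm, with a gap of about 36 mm. Now the blow.

Emit:
drive_tool --claw '[-1, -1, -1, -1, -1]' --pt "0.2 0.05 0" --pt "0.4 0 0" --pt "0.42 0 0" --pt "0.2 0 0" --pt "0 0 0" --twist '[0, 0, 0, 0, 0]' --grip_force 60

```text
t: 6.48
tcp_pos: [520.8, -133.8, 126.1]
eef_rot: [13.2, 89.9, 174.6]
ft_force: [-3.0, -1.0, -0.4]
width: 0.215
```

```bash
python3 - <<'E'
from h import *
from rig import r
import cv2
s=r.sense(); print(s["tcp_pos"],s["ft_force"],s["wrist_torque"],s["width"])
c=r.capture("side")["image"]; cv2.imwrite("pics/side4.png",c)
cv2.imwrite("pics/side4z.png",cv2.resize(c[195:295,275:375],None,fx=5.5,fy=5.5,interpolation=cv2.INTER_CUBIC))
E
```

```text
[ 520.76271888 -133.84244699  126.11684015] [-2.98577062 -1.02596441 -0.44954211] [-0.0985858   0.91250319 -0.11312246] 0.21492075319199158
```

View pics/side4z.png

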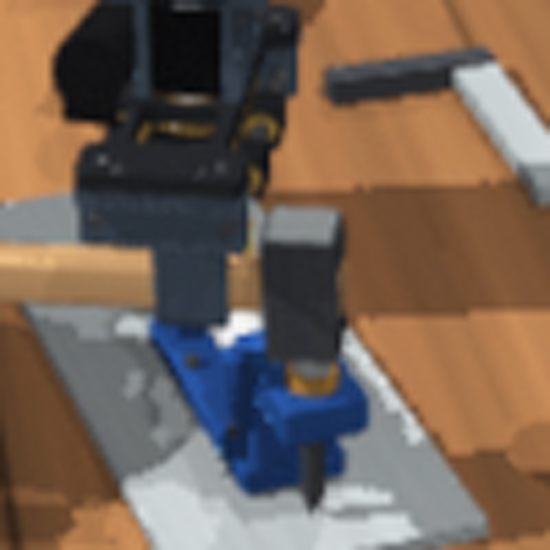

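The punch is nearly down, but the force shows only the spring load. I'll press on slightly to find the plate.

Emit:
drive_tool --claw '[-1, -1]' --pt "0.06 0 0" --pt "0 0 0" --twist '[0, 0]'

```text
t: 6.78
tcp_pos: [520.9, -133.7, 124.4]
eef_rot: [26.5, 90.0, -172.0]
ft_force: [-14.5, -0.2, 18.4]
width: 0.218
```

The nose is now firmly on the plate at about 25 N. The first blow may have stopped about 1 mm short, so I'll lift and give one clean blow with full follow-through to this known depth.

Emit:
drive_tool --claw '[-1, -1, -1, -1]' --pt "-0.2 0 0" --pt "-0.4 0 0" --pt "-0.3 0 0" --pt "0 0 0" --twist '[0, 0, 0, 0]'

```text
t: 7.28
tcp_pos: [521.8, -133.5, 169.4]
eef_rot: [-176.4, 89.9, -14.9]
ft_force: [0.3, 0.4, -7.0]
width: 0.216
```

```bash
python3 - <<'E'
from h import *
from rig import r
import cv2
s=r.sense(); print(s["tcp_pos"],s["ft_force"],s["wrist_torque"],s["width"])
c=r.capture("side")["image"]; cv2.imwrite("pics/side5.png",c)
cv2.imwrite("pics/side5z.png",cv2.resize(c[195:295,275:375],None,fx=5.5,fy=5.5,interpolation=cv2.INTER_CUBIC))
E
```

```text
[ 521.82242858 -133.53654832  169.40903141] [ 0.28167656  0.3696493  -6.95017793] [ 0.143426    0.27779425 -0.00798149] 0.21589968379637653
```

View pics/side5z.png

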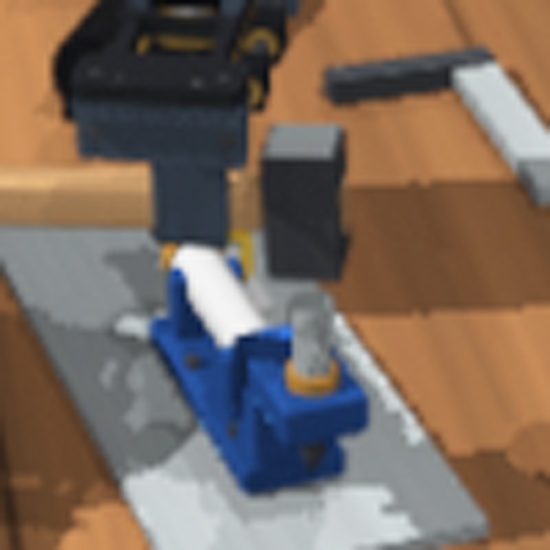

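The punch has sprung back up and the mallet is still level in the grip, with clear air between the two. Now the full blow.

Emit:
drive_tool --claw '[-1, -1, -1, -1]' --pt "0.25 0 0" --pt "0.45 0 0" --pt "0.22 0 0" --pt "0 0 0" --twist '[0, 0, 0, 0]'

```text
t: 7.82
tcp_pos: [520.2, -133.0, 121.2]
eef_rot: [1.1, 89.8, 162.6]
ft_force: [-3.7, 1.3, -0.7]
width: 0.217
```

```bash
python3 - <<'E'
from h import *
from rig import r
import cv2
s=r.sense(); print(s["tcp_pos"],s["ft_force"],s["wrist_torque"],s["width"])
c=r.capture("side")["image"]; cv2.imwrite("pics/side6.png",c)
cv2.imwrite("pics/side6z.png",cv2.resize(c[195:295,275:375],None,fx=5.5,fy=5.5,interpolation=cv2.INTER_CUBIC))
E
```

```text
[ 520.21533872 -133.03451245  121.20840913] [-3.66879089  1.34452889 -0.74193568] [ 0.28256518  0.84886022 -0.00580461] 0.21681186141509434
```

View pics/side6z.png

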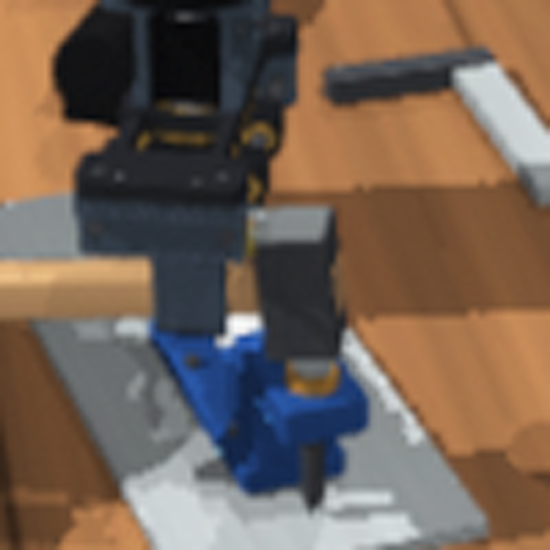

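```bash
python3 - <<'E'
from h import *
g=[547.48,15.,9.4]
for z in(10,12,14,34): 
    u=proj("side",tf(g,(0,-165,z)))[0]; print(z,(u-[275,195]+.5)*5.5-.5)
E
```

```text
10 [308.09371847 515.83455544]
12 [308.07409602 512.51827914]
14 [308.0544475  509.19759851]
34 [307.85651751 475.74661058]
```

Emit:
drive_tool --claw '[-1, -1]' --pt "0.06 0 0" --pt "0 0 0" --twist '[0, 0]'

```text
t: 8.12
tcp_pos: [520.4, -133.1, 119.6]
eef_rot: [1.4, 89.9, 162.9]
ft_force: [-15.4, 4.8, 19.9]
width: 0.216
```

```bash
python3 - <<'E'
from h import *
from rig import r
import cv2
s=r.sense(); print(s["tcp_pos"],s["ft_force"],s["wrist_torque"],s["width"])
c=r.capture("side")["image"]; cv2.imwrite("pics/side7.png",c)
cv2.imwrite("pics/side7z.png",cv2.resize(c[195:295,275:375],None,fx=5.5,fy=5.5,interpolation=cv2.INTER_CUBIC))
E
```

```text
[ 520.36114604 -133.05956637  119.62683863] [-15.36799918   4.78339136  19.90282744] [0.6823409  2.06622397 0.00805249] 0.21602359727823545
```

View pics/side7z.png

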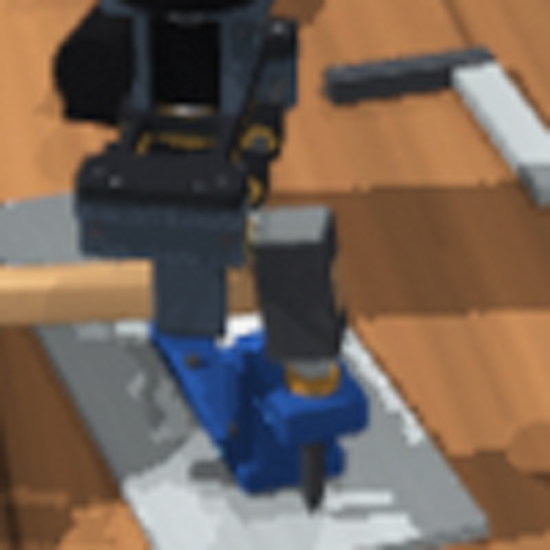

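The nose sits at the same pixel (312,508) with 20 N extra pressing, so the punch is on the plate. The mallet has tipped a few degrees in the grip, so I'll lift off and carry it back to its original spot.

Emit:
drive_tool --claw '[-1, -1, -1, -1]' --pt "-0.2 0 0" --pt "-0.45 0 0" --pt "-0.5 0 0" --pt "-0.2 0 0" --twist '[0, 0, 0, 0]'

```text
t: 8.68
tcp_pos: [521.6, -133.5, 187.7]
eef_rot: [-178.2, 89.9, -16.8]
ft_force: [0.7, -0.3, -7.7]
width: 0.216
```

Emit:
drive_tool --claw '[-1, -1, -1, -1, -1, -1, -1, -1]' --pt "0 0.2 0" --pt "0 0.5 -0.03" --pt "0 0.7 -0.05" --pt "0 0.75 -0.05" --pt "0 0.7 -0.05" --pt "0 0.45 0" --pt "0 0.15 0" --pt "0 0 0" --twist '[0, 0, 0, 0, 0, 0, 0, 0]'

```text
t: 9.68
tcp_pos: [474.4, -299.8, 186.1]
eef_rot: [-17.7, 89.9, 143.8]
ft_force: [-0.6, 1.0, -7.1]
width: 0.218
```

```bash
python3 - <<'E'
from h import *
from rig import r
import cv2
plan((475.8,-297.5,17.4),-108.5)
c=r.capture("side")["image"]; cv2.imwrite("pics/side8.png",c)
cv2.imwrite("pics/side8z.png",cv2.resize(c[160:330,210:390],None,fx=3.4,fy=3.4,interpolation=cv2.INTER_CUBIC))
E
```

```text
t 9.675 tcp [ 474.36 -299.79  186.07] tool y yaw -108.56 F [-0.6  1.  -7.1] w 0.218 j [-35.  11. 116.   0.  52.  74.]
R [[-0.001, -0.318, -0.948], [0.001, -0.948, 0.318], [-1.0, -0.0, 0.001]]
total slide units (tool axes now) [ 3.373 -0.051 -0.017] total twist units -0.008 deg 0.06
slide units after turn [ 3.373 -0.051 -0.017]
```

View pics/side8z.png

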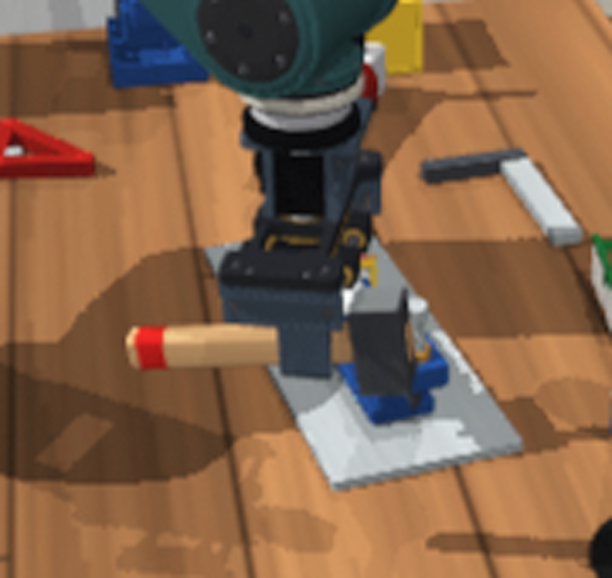

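The mallet is tipped head-up about 5° in the pads. I'll lower it until the head's edge touches, then ease the grip so it settles flat.

Emit:
drive_tool --claw '[-1, -1, -1, -1, -1, -1, -1, -1]' --pt "0.2 -0.03 0" --pt "0.5 0 0" --pt "0.7 0 0" --pt "0.75 0 0" --pt "0.65 0 0" --pt "0.35 0 0" --pt "0.12 0 0" --pt "0 0 0" --twist '[0, 0, 0, 0, 0, 0, 0, 0]'

```text
t: 10.72
tcp_pos: [475.8, -298.4, 23.8]
eef_rot: [165.8, 90.0, -32.7]
ft_force: [1.0, 0.4, -7.0]
width: 0.213
```

Emit:
drive_tool --claw '[-1, -1, -1]' --pt "0.06 0 0" --pt "0.05 0 0" --pt "0 0 0" --twist '[0, 0, 0]'

```text
t: 11.1
tcp_pos: [475.4, -298.4, 18.1]
eef_rot: [164.3, 90.0, -34.2]
ft_force: [-0.4, 0.2, -7.3]
width: 0.216
```

Emit:
drive_tool --claw '[-1, -1, -1, -1]' --pt "0.04 0 0" --pt "0.02 0 0" --pt "0.02 0 0" --pt "0 0 0" --twist '[0, 0, 0, 0]'

```text
t: 11.6
tcp_pos: [475.3, -298.4, 13.8]
eef_rot: [-14.3, 90.0, 147.2]
ft_force: [-0.1, 0.4, -8.1]
width: 0.215
```

Emit:
drive_tool --claw '[-1, -1, -1]' --pt "0.03 0 0" --pt "0 0 0" --pt "0 0 0" --twist '[0, 0, 0]'

```text
t: 11.98
tcp_pos: [475.4, -298.3, 12.4]
eef_rot: [-44.5, 90.0, 117.0]
ft_force: [-0.4, 0.5, -7.1]
width: 0.217
```

```bash
python3 - <<'E'
from rig import r
import cv2
s=r.sense(); print(s["tcp_pos"],s["ft_force"],s["wrist_torque"],s["width"])
c=r.capture("side")["image"]; cv2.imwrite("pics/side9.png",c)
cv2.imwrite("pics/side9z.png",cv2.resize(c[240:350,230:370],None,fx=5,fy=5,interpolation=cv2.INTER_CUBIC))
E
```

```text
[ 475.38739516 -298.33999757   12.41159178] [-0.44416726  0.51938563 -7.08018384] [0.12476757 0.29610769 0.00762823] 0.2174941670224723
```

View pics/side9z.png

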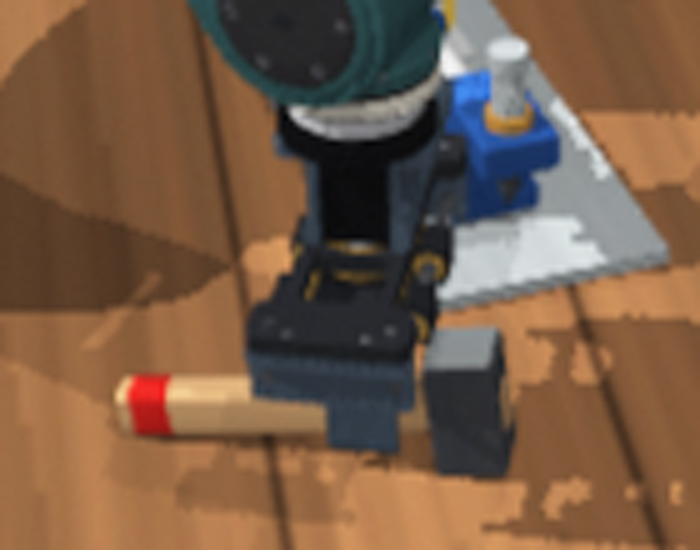

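Emit:
drive_tool --claw '[-1, -1, -1, -1]' --pt "0.02 0 0" --pt "0.02 0 0" --pt "0 0 0" --pt "0 0 0" --twist '[0, 0, 0, 0]'

```text
t: 12.52
tcp_pos: [475.5, -298.4, 11.2]
eef_rot: [-13.9, 90.0, 147.5]
ft_force: [-6.0, 5.0, 12.3]
width: 0.212
```

Contact made (+19 N). Now I ease the grip gradually.

Emit:
drive_tool --claw '[-1, -1, -1, -1]' --pt "-0.01 0 0" --pt "0 0 0" --pt "0 0 0" --pt "0 0 0" --twist '[0, 0, 0, 0]' --grip_force 15

```text
t: 13.02
tcp_pos: [475.5, -298.4, 11.3]
eef_rot: [175.1, 90.0, -23.4]
ft_force: [-4.1, 2.8, 7.5]
width: 0.22
```

Emit:
drive_tool --claw '[-1, -1, -1]' --pt "0 0 0" --pt "0 0 0" --pt "0 0 0" --twist '[0, 0, 0]' --grip_force 4

```text
t: 13.4
tcp_pos: [475.6, -298.5, 11.2]
eef_rot: [166.4, 90.0, -32.1]
ft_force: [-3.0, 2.3, 5.5]
width: 0.222
```

```bash
python3 - <<'E'
from rig import r
import cv2
s=r.sense(); print(s["tcp_pos"],s["ft_force"],s["wrist_torque"],s["width"])
c=r.capture("side")["image"]; cv2.imwrite("pics/side10.png",c)
cv2.imwrite("pics/side10z.png",cv2.resize(c[240:350,230:370],None,fx=5,fy=5,interpolation=cv2.INTER_CUBIC))
E
```

```text
[ 475.60361497 -298.46137233   11.21037067] [-3.03159693  2.33171638  5.51788033] [0.53684956 0.51970277 0.08152021] 0.22214499786283878
```

View pics/side10z.png

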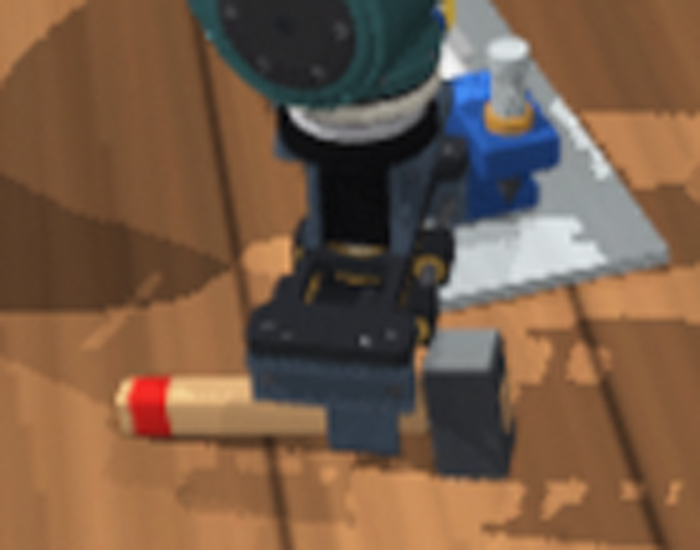

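Still slightly tipped. With the light grip I raise a few mm so the head can pivot flat, then open.

Emit:
drive_tool --claw '[-1, -1, -1, -1]' --pt "-0.04 0 0" --pt "-0.04 0 0" --pt "-0.04 0 0" --pt "0 0 0" --twist '[0, 0, 0, 0]' --grip_force 3

```text
t: 13.95
tcp_pos: [475.5, -298.6, 17.1]
eef_rot: [155.6, 90.0, -42.9]
ft_force: [1.7, -1.0, 0.4]
width: 0.221
```

Emit:
drive_tool --claw '[-0.45, -0.3, 0, 0.5, 1, 1, 1]' --pt "0 0 0" --pt "0 0 0" --pt "0 0 0" --pt "0 0 0" --pt "0 0 0" --pt "0 0 0" --pt "0 0 0" --twist '[0, 0, 0, 0, 0, 0, 0]'

```text
t: 14.82
tcp_pos: [475.4, -298.4, 16.9]
eef_rot: [1.1, 90.0, 162.5]
ft_force: [-1.0, -0.3, -0.2]
width: 0.864
```

```bash
python3 - <<'E'
from rig import r
import cv2
s=r.sense(); print(s["tcp_pos"],s["ft_force"],s["wrist_torque"],s["width"])
c=r.capture("side")["image"]; cv2.imwrite("pics/side11.png",c)
cv2.imwrite("pics/side11z.png",cv2.resize(c[240:350,230:370],None,fx=5,fy=5,interpolation=cv2.INTER_CUBIC))
E
```

```text
[ 475.3825696  -298.36677411   16.92386926] [-0.96761895 -0.29691803 -0.24609311] [0.07088178 0.03120976 0.01890976] 0.8643987415161472
```

View pics/side11z.png

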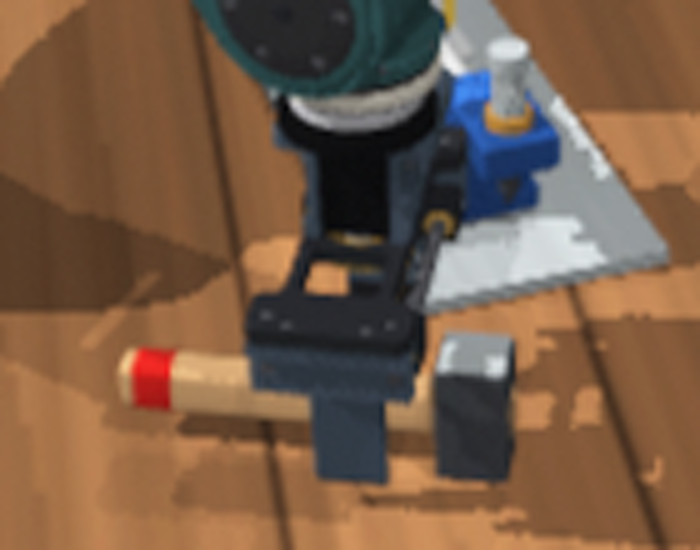

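The mallet stands flat on its face with the fingers open. I lift clear and then take pictures to measure the needle and cursor.

Emit:
drive_tool --claw '[1, 1, 1, 1, 1, 1]' --pt "-0.3 0 0" --pt "-0.6 0 0" --pt "-0.8 0 0" --pt "-0.8 0 0" --pt "-0.8 0 0" --pt "-0.4 0 0" --twist '[0, 0, -1, -1, -1, -1]'

```text
t: 15.62
tcp_pos: [476.0, -298.8, 205.4]
eef_rot: [132.3, 89.8, -34.0]
ft_force: [0.1, 0.9, -0.2]
width: 1.001
```

```bash
python3 - <<'E'
from rig import r
from h import *
import cv2
g=[547.48,15.,9.4]
plan(tf(g,(0,72,140)),9.4)
for i in range(3):
    for n in("side","top"):
        c=r.capture(n)["image"]; cv2.imwrite(f"pics/{n}12_{i}.png",c)
t=np.mean([cv2.imread(f"pics/top12_{i}.png").astype(float) for i in range(3)],0)
s=np.mean([cv2.imread(f"pics/side12_{i}.png").astype(float) for i in range(3)],0)
cv2.imwrite("pics/top12z.png",cv2.resize(t[215:275,220:320],None,fx=8,fy=8,interpolation=cv2.INTER_CUBIC))
cv2.imwrite("pics/side12z.png",cv2.resize(s[220:275,275:345],None,fx=10,fy=10,interpolation=cv2.INTER_CUBIC))
E
```

```text
t 15.625 tcp [ 476.03 -298.77  205.35] tool y yaw -76.26 F [ 0.1  0.9 -0.2] w 1.001 j [-34.  10. 116.   0.  54.  42.]
R [[0.003, 0.237, -0.971], [-0.002, -0.971, -0.237], [-1.0, 0.003, -0.002]]
total slide units (tool axes now) [ 1.296 -7.196 -2.984] total twist units -10.708 deg 85.66
slide units after turn [ 1.33   2.431 -7.395][ WARN:0@44.363] global loadsave.cpp:1063 imwrite_ Unsupported depth image for selected encoder is fallbacked to CV_8U.
```

View pics/side12z.png

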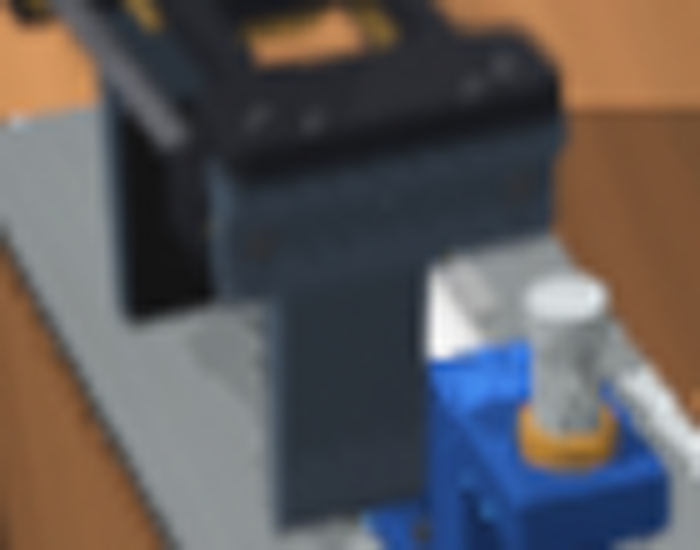

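View pics/top12z.png

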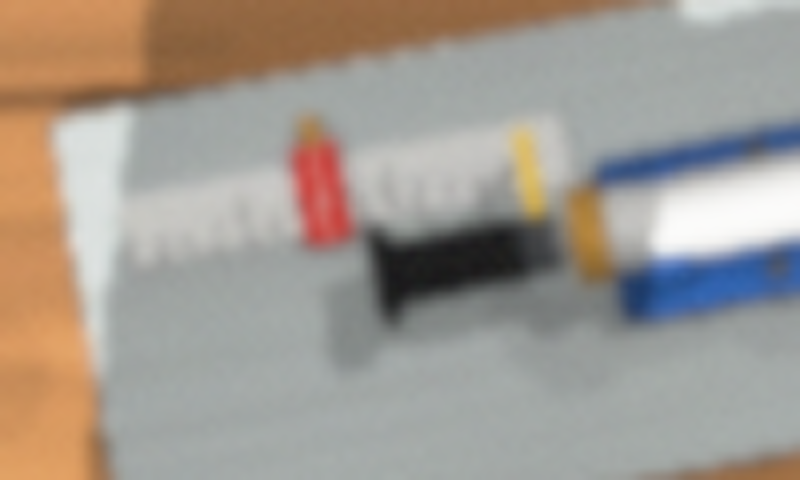

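View pics/side12_0.png

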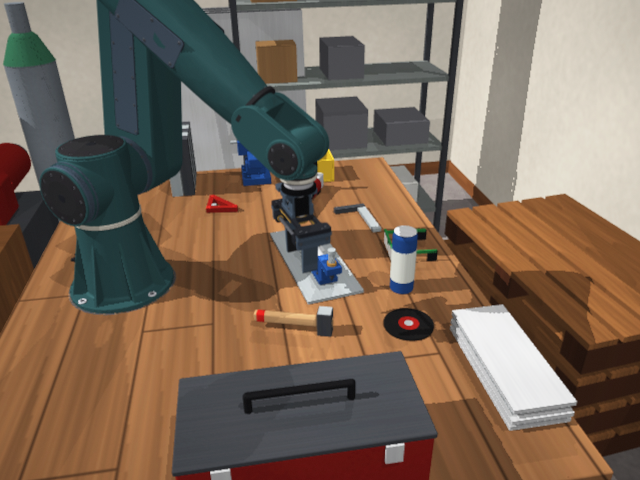

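The top view clearly shows the yellow needle arm from (525,130) to (537,215) in the zoom and the white cursor line at about (322,190). The mallet stands clear of the plate. I'll measure at sub-pixel level.

```bash
python3 - <<'E'
from h import *
import cv2
t=np.mean([cv2.imread(f"pics/top12_{i}.png").astype(float) for i in range(3)],0)
g=np.array([545.46,15.32,9.27]) # top-only fit
def ginv(w):
    a=np.radians(g[2]); d=w-np.array([g[0],g[1],0]); return np.array([np.cos(a)*d[0]+np.sin(a)*d[1],-np.sin(a)*d[0]+np.cos(a)*d[1]])
# yellow weight per row
B,G,R=t[...,0],t[...,1],t[...,2]
yel=np.clip((R+G)/2-B-40,0,None); yel[:, :281]=0; yel[:,289:]=0
for v in range(230,244):
    w=yel[v,281:289]
    if w.sum()>40:
        u=(w*np.arange(281,289)).sum()/w.sum(); print("arm",v,round(u,2),round(w.sum()),np.round(ginv(ray("top",(u,v),56)),1))
# cursor: red centroid + white
red=np.clip(R-(G+B)/2-30,0,None); red[:,:253]=0; red[:,268:]=0; red[:228]=0; red[248:]=0
for v in range(231,248):
    w=red[v,253:268]
    if w.sum()>100:
        u=(w*np.arange(253,268)).sum()/w.sum(); print("cur",v,round(u,2),round(w.sum()),np.round(ginv(ray("top",(u,v),19)),1), np.round(G[v,255:267]).astype(int).tolist())
ys,xs=np.nonzero(red); w=red[ys,xs]; print("cursor centroid",np.round(ginv(ray("top",((w*xs).sum()/w.sum(),(w*ys).sum()/w.sum()),18)),2))
ys,xs=np.nonzero(yel); w=yel[ys,xs]; print("arm centroid",np.round(ginv(ray("top",((w*xs).sum()/w.sum(),(w*ys).sum()/w.sum()),56)),2))
# flange outer, dark
dark=(t.sum(2)<150); print([ (v,np.nonzero(dark[v,262:300])[0]+262) for v in (245,247,249,251)])
for p in((377,275),(395,270),(560,245),(415,270),(520,240)): print(p,np.round(ginv(ray("top",((p[0]+.5)/8-.5+220,(p[1]+.5)/8-.5+215),55)),1))
E
```

```text
arm 232 284.87 83 [35.4 39.5]
arm 233 284.98 105 [32.8 39.7]
arm 234 285.16 104 [30.1 39.7]
arm 235 285.33 103 [27.4 39.8]
arm 236 285.59 110 [24.6 39.6]
arm 237 285.79 113 [21.9 39.5]
arm 238 285.96 117 [19.2 39.6]
arm 239 286.13 121 [16.5 39.6]
arm 240 286.29 107 [13.9 39.7]
arm 241 286.46 60 [11.2 39.7]
cur 232 258.99 153 [ 54.2 110.4] [162, 147, 125, 117, 117, 115, 126, 144, 162, 169, 172, 172]
cur 233 259.1 313 [ 51.5 110.6] [157, 133, 109, 100, 100, 90, 100, 132, 159, 174, 180, 184]
cur 234 258.97 451 [ 48.8 111.4] [154, 123, 89, 84, 91, 77, 87, 128, 164, 183, 189, 191]
cur 235 259.05 508 [ 46.1 111.7] [159, 121, 83, 78, 89, 73, 79, 124, 166, 188, 195, 198]
cur 236 259.18 515 [ 43.3 111.8] [173, 136, 89, 80, 91, 79, 78, 119, 166, 185, 195, 196]
cur 237 259.3 519 [ 40.6 112. ] [185, 154, 102, 75, 88, 86, 79, 112, 155, 181, 190, 193]
cur 238 259.46 509 [ 37.8 112. ] [190, 162, 111, 74, 89, 95, 79, 98, 140, 174, 187, 189]
cur 239 259.69 481 [ 35.  111.9] [191, 166, 115, 77, 92, 105, 86, 89, 131, 165, 178, 188]
cur 240 259.94 465 [ 32.2 111.7] [191, 170, 120, 82, 95, 108, 88, 84, 1
[... 278 characters left out ...]
117, 111]
cur 244 260.35 377 [ 21.2 112.5] [174, 169, 145, 105, 77, 84, 90, 85, 96, 111, 104, 80]
cur 245 259.88 129 [ 18.8 114.2] [164, 157, 138, 112, 100, 102, 110, 114, 123, 128, 111, 74]
cursor centroid [ 36.74 111.84]
arm centroid [106.11  28.02]
[(245, array([267, 274, 275, 276, 277, 278, 279, 280, 281, 282, 283, 284])), (247, array([267, 268, 269, 270, 271, 272, 273, 274, 275, 276, 277, 278, 279,
       280, 281, 282, 283, 284, 285])), (249, array([268, 269, 270, 271, 272, 273, 274, 275, 276, 277, 278, 279, 280,
       281, 282])), (251, array([268, 269, 270, 271, 272]))]
(377, 275) [ 0.5 94.5]
(395, 270) [ 1.  88.4]
(560, 245) [-1.1 33.7]
(415, 270) [-0.3 82. ]
(520, 240) [ 3.  46.3]
```

Line at gauge y ≈ 111.6 and needle at 39.6, so the travel needed is about 72 mm, and the grip middle is at y ≈ 67.6. Everything agrees with the given sizes. Moving over the grip.

Emit:
drive_tool --claw '[1, 1, 1, 1, 1, 1, 1, 1]' --pt "0 -0.5 -0.2" --pt "0 -0.9 -0.37" --pt "0 -1 -0.42" --pt "0 -1 -0.42" --pt "0 -1 -0.42" --pt "0 -1 -0.42" --pt "0 -1 -0.42" --pt "0 -0.8 -0.32" --twist '[0, 0, 0, 0, 0, 0, 0, 0]'

```text
t: 16.92
tcp_pos: [536.4, 88.6, 200.9]
eef_rot: [-7.5, 89.9, -174.1]
ft_force: [0.3, 0.1, 0.2]
width: 0.998
```

Emit:
drive_tool --claw '[1, 1, 1, 1, 1, 1, 1, 1]' --pt "0 0 0" --pt "0 0 0" --pt "0 0 0" --pt "0 0 0" --pt "0 0 0" --pt "0 0 0" --pt "0 0 0" --pt "0 0 0" --twist '[-1, -1, -1, -1, -1, -1, -1, -1]'

```text
t: 17.92
tcp_pos: [536.2, 86.5, 200.7]
eef_rot: [-71.4, 89.9, -173.7]
ft_force: [-0.1, 0.2, 0.7]
width: 0.999
```

Emit:
drive_tool --claw '[1, 1, 1, 1]' --pt "0 0 0" --pt "0 0 0" --pt "0 0 0" --pt "0 0 0" --twist '[-1, -1, -0.71, 0]'

```text
t: 18.42
tcp_pos: [536.4, 86.5, 200.9]
eef_rot: [-92.8, 89.9, -173.8]
ft_force: [-0.3, 0.2, -0.6]
width: 1.002
```

```bash
python3 - <<'E'
from h import *
for g in ([547.48,15.,9.4],[545.46,15.32,9.27]): plan(tf(g,(0,70,36)),9.35)
E
```

```text
t 18.425 tcp [536.37  86.51 200.91] tool y yaw 9.04 F [-0.3  0.2 -0.6] w 1.002 j [  7.   9. 118.   0.  54.  -2.]
R [[-0.002, 0.988, 0.157], [-0.0, 0.157, -0.988], [-1.0, -0.002, -0.0]]
total slide units (tool axes now) [ 3.298 -0.008  0.048] total twist units -0.039 deg 0.31
slide units after turn [ 3.298 -0.009  0.048]
t 18.425 tcp [536.37  86.51 200.91] tool y yaw 9.04 F [-0.3  0.2 -0.6] w 1.002 j [  7.   9. 118.   0.  54.  -2.]
R [[-0.002, 0.988, 0.157], [-0.0, 0.157, -0.988], [-1.0, -0.002, -0.0]]
total slide units (tool axes now) [ 3.298 -0.044  0.035] total twist units -0.039 deg 0.31
slide units after turn [ 3.298 -0.044  0.035]
```

Emit:
drive_tool --claw '[1, 1, 1, 1, 1]' --pt "0.4 -0.02 0.04" --pt "0.7 0 0" --pt "0.7 0 0" --pt "0.4 0 0" --pt "0 0 0" --twist '[-0.04, 0, 0, 0, 0]'

```text
t: 19.05
tcp_pos: [534.9, 84.3, 90.3]
eef_rot: [-93.2, 89.8, -173.9]
ft_force: [1.1, 0.7, 0.9]
width: 1.004
```

```bash
python3 - <<'E'
from h import *
from rig import r
import cv2
plan(tf([546.5,15.1,9.35],(0,70,36)),9.35)
c=r.capture("side")["image"]; cv2.imwrite("pics/side13.png",c)
cv2.imwrite("pics/side13z.png",cv2.resize(c[190:280,270:350],None,fx=6.5,fy=6.5,interpolation=cv2.INTER_CUBIC))
c=r.capture("top")["image"]; cv2.imwrite("pics/top13.png",c)
cv2.imwrite("pics/top13z.png",cv2.resize(c[200:290,220:330],None,fx=6.5,fy=6.5,interpolation=cv2.INTER_CUBIC))
E
```

```text
t 19.05 tcp [534.93  84.27  90.25] tool y yaw 9.31 F [1.1 0.7 0.9] w 1.004 j [  6.  19. 120.   0.  41.  -3.]
R [[-0.004, 0.987, 0.162], [-0.0, 0.162, -0.987], [-1.0, -0.004, -0.0]]
total slide units (tool axes now) [1.085 0.007 0.003] total twist units -0.005 deg 0.04
slide units after turn [1.085 0.007 0.003]
```

View pics/side13z.png

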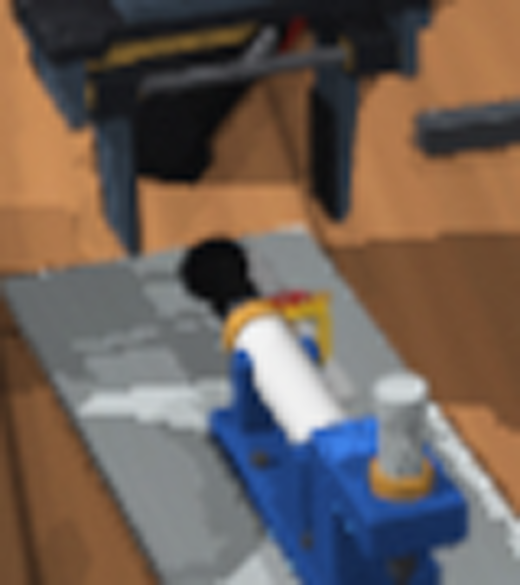

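View pics/top13z.png

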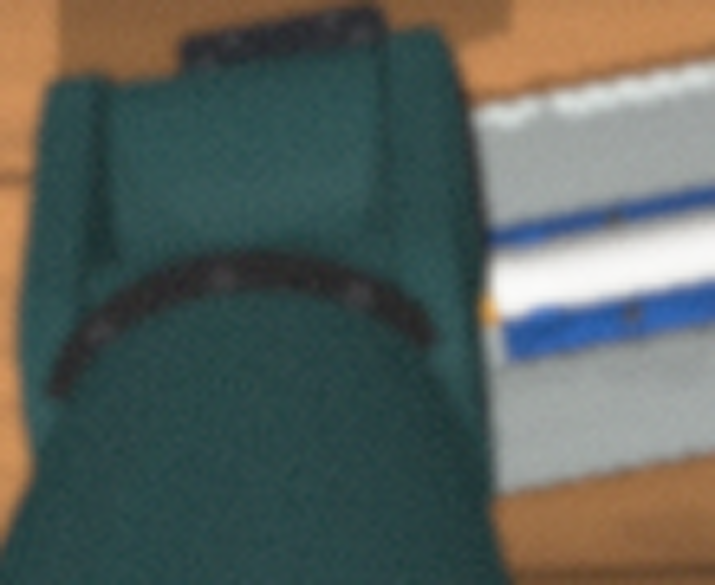

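The fingers straddle the grip with the pads between flange and needle; the arm hides the top view. Next I descend and close lightly.

Emit:
drive_tool --claw '[1, 1, 1, 1, 1]' --pt "0.3 0 0" --pt "0.4 0 0" --pt "0.3 0 0" --pt "0.08 0 0" --pt "0 0 0" --twist '[0, 0, 0, 0, 0]'

```text
t: 19.77
tcp_pos: [536.1, 84.4, 37.6]
eef_rot: [-93.9, 90.0, -174.4]
ft_force: [-0.2, -0.5, -0.1]
width: 1.002
```

Emit:
drive_tool --claw '[0.3, -0.2, -0.6, -1, -1, -1, -1, -1]' --pt "0 0 0" --pt "0 0 0" --pt "0 0 0" --pt "0 0 0" --pt "0 0 0" --pt "0 0 0" --pt "0 0 0" --pt "0 0 0" --twist '[0, 0, 0, 0, 0, 0, 0, 0]' --grip_force 12

```text
t: 20.78
tcp_pos: [534.4, 84.2, 37.6]
eef_rot: [-91.4, 89.8, -171.9]
ft_force: [-8.5, -1.7, 7.5]
width: 0.234
```

```bash
python3 - <<'E'
from h import *
from rig import r
import cv2
s=r.sense(); R=Ro.from_euler("xyz",s["eef_rot"],degrees=True).as_matrix(); print("F tool",R.T@s["ft_force"])
plan(tf([546.5,15.1,9.35],(0,70,36)),9.35)
c=r.capture("side")["image"]; cv2.imwrite("pics/side14.png",c)
cv2.imwrite("pics/side14z.png",cv2.resize(c[190:280,270:350],None,fx=6.5,fy=6.5,interpolation=cv2.INTER_CUBIC))
E
```

```text
F tool [-7.45180342 -8.73026642  0.3015324 ]
t 20.775 tcp [534.45  84.2   37.59] tool y yaw 9.49 F [-8.5 -1.7  7.5] w 0.234 j [  6.  24. 120.  -0.  36.  -3.]
R [[-0.004, 0.986, 0.165], [-0.001, 0.165, -0.986], [-1.0, -0.004, -0.0]]
total slide units (tool axes now) [0.032 0.013 0.003] total twist units 0.017 deg -0.14
slide units after turn [0.032 0.013 0.003]
```

View pics/side14z.png

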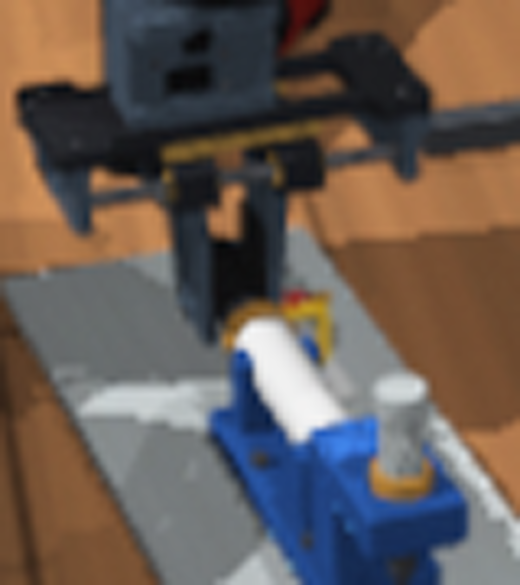

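Emit:
drive_tool --claw '[-1, -1, -1]' --pt "-0.01 -0.03 0" --pt "0 0 0" --pt "0 0 0" --twist '[0, 0, 0]'

```text
t: 21.2
tcp_pos: [534.4, 84.2, 38.0]
eef_rot: [-93.8, 90.0, -174.3]
ft_force: [3.1, 0.2, -16.5]
width: 0.235
```

Emit:
drive_tool --claw '[-1, -1, -1]' --pt "0 0 0" --pt "0 0 0" --pt "0 0 0" --twist '[0, 0, 0]' --grip_force 40

```text
t: 21.58
tcp_pos: [534.4, 84.1, 38.0]
eef_rot: [-93.7, 90.0, -174.3]
ft_force: [5.4, -0.1, -26.2]
width: 0.231
```

```bash
python3 - <<'E'
from h import *
from rig import r
s=r.sense(); R=Ro.from_euler("xyz",s["eef_rot"],degrees=True).as_matrix(); print("F tool",R.T@s["ft_force"],s["wrist_torque"],s["tcp_pos"])
E
```

```text
F tool [26.16512006  5.33156929  0.94440531] [ 0.11355229 -0.87100305  0.06618361] [534.35359938  84.14431372  38.00614269]
```

Emit:
drive_tool --claw '[-1, -1, -1]' --pt "0.008 0.005 0" --pt "0 0 0" --pt "0 0 0" --twist '[0, 0, 0]'

```text
t: 21.95
tcp_pos: [534.4, 84.2, 37.9]
eef_rot: [-93.0, 89.9, -173.5]
ft_force: [-2.3, -0.6, -16.9]
width: 0.233
```

Emit:
drive_tool --claw '[-1, -1, -1]' --pt "0.005 0 -0.1" --pt "0 0 -0.1" --pt "0 0 0" --twist '[0, 0, 0]'

```text
t: 22.32
tcp_pos: [532.8, 94.2, 37.9]
eef_rot: [-79.1, 89.9, -159.6]
ft_force: [-4.5, -4.3, -9.6]
width: 0.234
```

Emit:
drive_tool --claw '[-1, -1, -1, -1, -1, -1, -1, -1]' --pt "0 0 -0.1" --pt "0 0 -0.15" --pt "0 0 -0.2" --pt "0 0 -0.2" --pt "0 0 -0.2" --pt "0 0 -0.15" --pt "0 0 -0.1" --pt "0 0 0" --twist '[0, 0, 0, 0, 0, 0, 0, 0]'

```text
t: 23.32
tcp_pos: [523.7, 148.2, 37.9]
eef_rot: [-66.2, 89.9, -146.7]
ft_force: [-3.4, -7.0, -9.3]
width: 0.23
```

```bash
python3 - <<'E'
from h import *
from rig import r
import cv2
s=r.sense(); R=Ro.from_euler("xyz",s["eef_rot"],degrees=True).as_matrix(); print("F tool",R.T@s["ft_force"],s["wrist_torque"],s["tcp_pos"])
d=s["tcp_pos"]-np.array([534.4,84.15,37.9]); a=np.radians(9.35); print("travel",-np.sin(a)*d[0]+np.cos(a)*d[1],"lat",np.cos(a)*d[0]+np.sin(a)*d[1])
for n in("side","top"): cv2.imwrite(f"pics/{n}15.png",r.capture(n)["image"])
c=cv2.imread("pics/side15.png"); cv2.imwrite("pics/side15z.png",cv2.resize(c[190:280,270:350],None,fx=6.5,fy=6.5,interpolation=cv2.INTER_CUBIC))
c=cv2.imread("pics/top15.png"); cv2.imwrite("pics/top15z.png",cv2.resize(c[200:290,200:330],None,fx=6,fy=6,interpolation=cv2.INTER_CUBIC))
E
```

```text
F tool [ 9.32790884 -4.48192013  6.2920043 ] [-1.25876828  0.62025709 -0.00990579] [523.67418051 148.24972215  37.85939192]
travel 64.99068318191038 lat -0.16936124815707743
```

View pics/side15z.png

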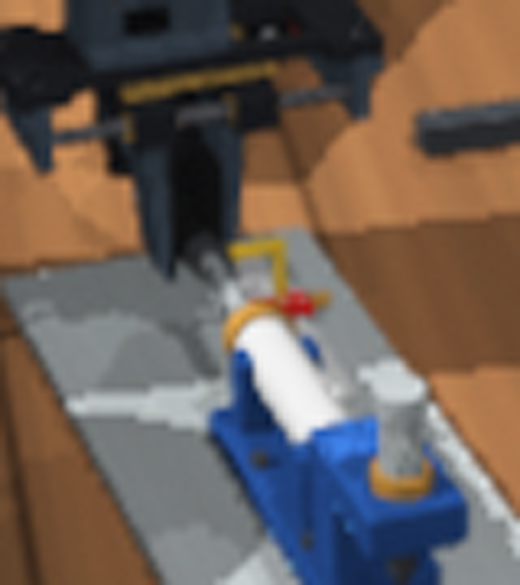

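View pics/top15z.png

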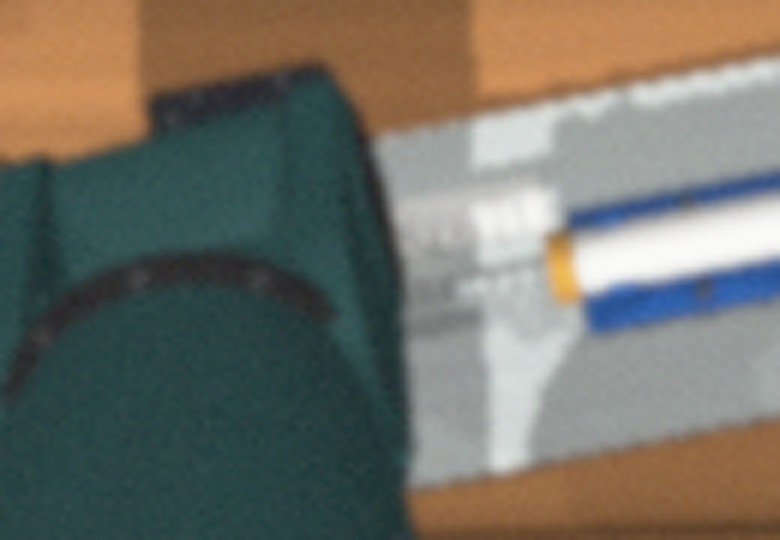

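The rod is drawn 65 mm with no sign of slip (spring force about 6.5 N as expected). Drawing the remaining 7 mm.

Emit:
drive_tool --claw '[-1, -1, -1, -1]' --pt "0 0.005 -0.07" --pt "0 0 -0.07" --pt "0 0 0" --pt "0 0 0" --twist '[0, 0, 0, 0]'

```text
t: 23.92
tcp_pos: [522.6, 154.8, 37.9]
eef_rot: [-70.1, 89.9, -150.6]
ft_force: [-6.3, -7.8, -7.1]
width: 0.226
```

```bash
cat > chk.py <<'E'
from h import *
from rig import r
import cv2,sys
tag=sys.argv[1]
s=r.sense(); R=Ro.from_euler("xyz",s["eef_rot"],degrees=True).as_matrix(); print("t",s["t"],"F tool",R.T@s["ft_force"],s["tcp_pos"],s["width"])
d=s["tcp_pos"]-np.array([534.4,84.15,37.9]); a=np.radians(9.35); print("travel",-np.sin(a)*d[0]+np.cos(a)*d[1],"lat",np.cos(a)*d[0]+np.sin(a)*d[1])
c=np.mean([r.capture("side")["image"].astype(float) for i in range(4)],0).astype(np.uint8); cv2.imwrite(f"pics/side{tag}.png",c)
k=14;x0,y0=296,214
z=cv2.resize(c[y0:y0+36,x0:x0+42],None,fx=k,fy=k,interpolation=cv2.INTER_CUBIC); cv2.imwrite(f"pics/side{tag}z.png",z)
g=[549.85,14.74,9.41]
Z=lambda q:np.round((proj("side",tf(g,q))[0]-[x0,y0]+.5)*k-.5).tolist()
for y in(108,111.6,115): print(y,"corner",Z((36,y,55)),"tip",Z((36,y,24)),"line ends",Z((19,y,19)),Z((53,y,19)))
E
python3 chk.py 16
```

```text
t 23.925 F tool [ 7.08167932 -7.44718916  6.63823544] [522.59277129 154.83690541  37.86024827] 0.225934418745519
travel 71.66604229252333 lat -0.1662167804692647
108 corner [234.0, 189.0] tip [237.0, 310.0] line ends [165.0, 342.0] [309.0, 316.0]
111.6 corner [229.0, 181.0] tip [232.0, 302.0] line ends [161.0, 335.0] [304.0, 309.0]
115 corner [224.0, 175.0] tip [227.0, 295.0] line ends [156.0, 328.0] [299.0, 302.0]
```

View pics/side16z.png

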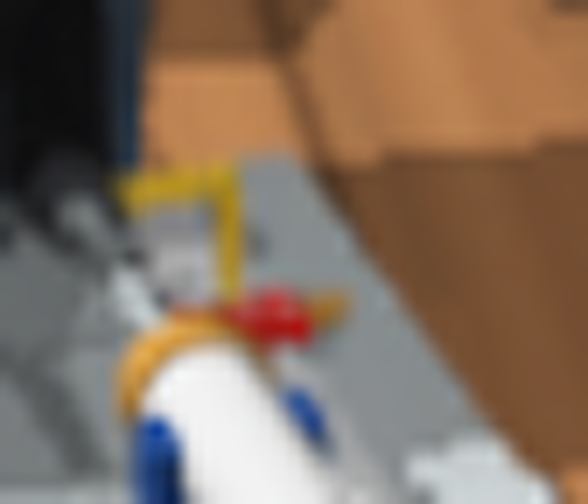

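The needle now hangs at zoom (230,180–295), right behind the red cursor at (250–310, 300–340). I'll overlay the model to judge the alignment.

```bash
cat > ov.py <<'E'
from h import *
import cv2,sys
tag=sys.argv[1]; yn=float(sys.argv[2]); yc=111.6
c=cv2.imread(f"pics/side{tag}.png"); k=16;x0,y0=298,222
z=cv2.resize(c[y0:y0+22,x0:x0+30],None,fx=k,fy=k,interpolation=cv2.INTER_CUBIC)
z2=z.copy()
g=[549.85,14.74,9.41]
Z=lambda q:tuple(int(v) for v in ((proj("side",tf(g,q))[0]-[x0,y0]+.5)*k-.5))
for zz in(13,19):
    p=[Z((x,y,zz)) for x,y in((19,yc-8),(53,yc-8),(53,yc+8),(19,yc+8))]; cv2.polylines(z2,[np.array(p)],True,(255,255,0),1)
cv2.line(z2,Z((19,yc,19)),Z((53,yc,19)),(255,255,255),1)
cv2.line(z2,Z((36,yn,24)),Z((36,yn,55)),(0,255,0),1); cv2.line(z2,Z((5,yn,55)),Z((36,yn,55)),(0,255,0),1)
cv2.imwrite(f"pics/ov{tag}.png",np.hstack([z2,z])[:, :960] if z.shape[1]*2<=960 else np.vstack([z2,z])[:600])
print(z.shape)
R=c.astype(int); red=R[...,2]-(R[...,0]+R[...,1])//2
print("cols 308-320"); 
for v in range(230,242): print(v,red[v,306:322].tolist())
E
python3 ov.py 16 111.3
```

```text
(352, 480, 3)
cols 308-320
230 [1, 0, 0, 0, -2, 43, 82, 26, -5, -6, -6, -6, -6, -5, 0, 26]
231 [0, 0, 0, 0, 0, 37, 79, 27, -3, -6, -6, -6, -6, -7, -7, 12]
232 [0, 0, 0, 1, 1, 36, 79, 24, -5, -7, -7, -6, -7, -7, -6, 1]
233 [-3, 0, 0, 0, 1, 33, 75, 19, -5, -6, -7, -7, -6, -7, -8, -6]
234 [-5, -1, 0, 0, 0, 28, 67, 40, 26, 43, 33, 12, 9, 16, 12, 0]
235 [-8, -4, 19, 20, 23, 45, 77, 80, 87, 118, 95, 63, 53, 60, 44, 6]
236 [-7, 12, 70, 83, 86, 89, 104, 104, 115, 126, 112, 114, 84, 63, 33, 2]
237 [25, 56, 91, 97, 94, 83, 85, 107, 127, 137, 139, 142, 62, 19, 5, -4]
238 [91, 101, 96, 74, 50, 41, 39, 56, 81, 75, 54, 64, 19, -5, -8, -7]
239 [101, 83, 33, 14, 9, 7, 6, 14, 41, 26, 4, -2, -5, -6, -6, -6]
240 [88, 25, 2, 0, 1, 1, 0, 0, 17, 16, 3, 0, -4, -6, -6, -6]
241 [45, 2, 1, 0, 0, 1, 0, 1, 5, 7, -12, -16, -6, -5, -5, -5]
```

View pics/ov16.png

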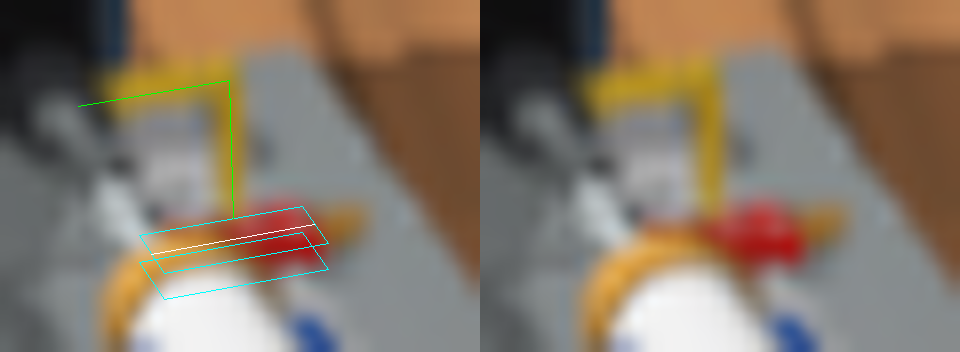

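```bash
cat > fitc.py <<'E'
from h import *
import cv2,sys
from scipy.optimize import minimize
SS=8
def fill(polys,n,box,vals):
    x0,y0,x1,y1=box; im=np.zeros(((y1-y0)*SS,(x1-x0)*SS),np.float32)
    for P,v in zip(polys,vals):
        u=(proj(n,np.array(P))-[x0,y0]+.5)*SS
        m=np.zeros(im.shape,np.uint8); cv2.fillConvexPoly(m,np.round(u*16).astype(np.int32),1,shift=4); im[m>0]=v
    im=cv2.GaussianBlur(im,(0,0),0.75*SS); return cv2.resize(im,None,fx=1/SS,fy=1/SS,interpolation=cv2.INTER_AREA)
def boxfaces(g,x,y,z):
    T=lambda a,b,c:tf(g,(a,b,c))
    front=[T(x[0],y[0],z[0]),T(x[1],y[0],z[0]),T(x[1],y[0],z[1]),T(x[0],y[0],z[1])]
    right=[T(x[1],y[0],z[0]),T(x[1],y[1],z[0]),T(x[1],y[1],z[1]),T(x[1],y[0],z[1])]
    top=[T(x[0],y[0],z[1]),T(x[1],y[0],z[1]),T(x[1],y[1],z[1]),T(x[0],y[1],z[1])]
    return [right,front,top]
def fit(img,kind,n,g,box,ymin,ymax):
    x0,y0,x1,y1=box; c=img[y0:y1,x0:x1].astype(float); B,G,R=c[...,0],c[...,1],c[...,2]
    obs=np.clip(R-G-20,0,None) if kind=="cur" else np.clip((R+G)/2-B-25-np.clip(R-G-60,0,None)*2,0,None)
    best=[]
    for y in np.arange(ymin,ymax,.2):
        if kind=="cur": m=fill(boxfaces(g,(19,53),(y-8,y+8),(13,19)),n,box,[1,.9,1])
        else: m=fill(boxfaces(g,(4,38),(y-2,y+2),(53,57))+boxfaces(g,(34,38),(y-2,y+2),(24,57)),n,box,[1]*6)
        a=np.corrcoef(m.ravel(),obs.ravel())[0,1]; best.append((a,y))
    return max(best)
if __name__=="__main__":
    gS=[549.85,14.74,9.41]; gT=[545.46,15.32,9.27]
    tag=sys.argv[1]
    s=cv2.imread(f"pics/side{tag}.png"); t=cv2.imread("pics/top12_0.png"); s13=cv2.imread("pics/side13.png"); s0=cv2.imread("pics/side0.png")
    print("side cursor now",fit(s,"cur","side",gS,(313,228,324,245),100,125),"side13",fit(s13,"cur","side",gS,(313,228,324,245),100,125))
    print("side arm now",fit(s,"arm","side",gS,(304,222,316,233),95,130))
    print("side13 arm retracted",fit(s13,"arm","side",gS,(308,230,326,250),30,50),"side0",fit(s0,"arm","side",gS,(308,230,326,250),30,50))
    print("top cursor",fit(t,"cur","top",gT,(252,230,268,247),100,125),"top arm",fit(t,"arm","top",gT,(279,228,291,243),30,50))
E
python3 fitc.py 16
```

```text
side cursor now (np.float64(0.9146050230994172), np.float64(115.00000000000021)) side13 (np.float64(0.8348631118513232), np.float64(117.40000000000025))
side arm now (np.float64(0.6789986906294552), np.float64(116.80000000000031))
side13 arm retracted (np.float64(0.8101986910239235), np.float64(45.39999999999995)) side0 (np.float64(0.7935107339052773), np.float64(44.59999999999995))
top cursor (np.float64(0.9808350873550842), np.float64(112.20000000000017)) top arm (np.float64(0.9421209592586682), np.float64(39.999999999999964))
```

The top-view model fit gives 112.2 − 40.0 = 72.2 mm, which agrees with 72.0 from the centroids. The side-view fit of the needle arm shows 71.8 mm of motion against 71.7 mm of TCP travel, so the grip hasn't slipped. A final nudge of 0.5 mm follows, then a hold to check stability.

Emit:
drive_tool --claw '[-1, -1, -1, -1, -1, -1]' --pt "0 -0.005 -0.01" --pt "0 0 0" --pt "0 0 0" --pt "0 0 0" --pt "0 0 0" --pt "0 0 0" --twist '[0, 0, 0, 0, 0, 0]'

```text
t: 24.88
tcp_pos: [522.5, 155.3, 37.9]
eef_rot: [-65.5, 89.9, -146.0]
ft_force: [-4.7, -7.4, -9.0]
width: 0.234
```

```bash
python3 chk.py 17; python3 fitc.py 17; python3 - <<'E'
from rig import r
import cv2
cv2.imwrite("pics/top17.png",r.capture("top")["image"])
E
```

```text
t 24.875 F tool [ 8.98503764 -5.84822181  6.5671343 ] [522.47152198 155.29706312  37.85568152] 0.2336836117115317
travel 72.13978525986361 lat -0.21109571466719323
108 corner [234.0, 189.0] tip [237.0, 310.0] line ends [165.0, 342.0] [309.0, 316.0]
111.6 corner [229.0, 181.0] tip [232.0, 302.0] line ends [161.0, 335.0] [304.0, 309.0]
115 corner [224.0, 175.0] tip [227.0, 295.0] line ends [156.0, 328.0] [299.0, 302.0]
side cursor now (np.float64(0.9148107360859816), np.float64(115.00000000000021)) side13 (np.float64(0.8348631118513232), np.float64(117.40000000000025))
side arm now (np.float64(0.7063986416971823), np.float64(117.40000000000032))
side13 arm retracted (np.float64(0.8101986910239235), np.float64(45.39999999999995)) side0 (np.float64(0.7935107339052773), np.float64(44.59999999999995))
top cursor (np.float64(0.9808350873550842), np.float64(112.20000000000017)) top arm (np.float64(0.9421209592586682), np.float64(39.999999999999964))
```

View pics/side17.png

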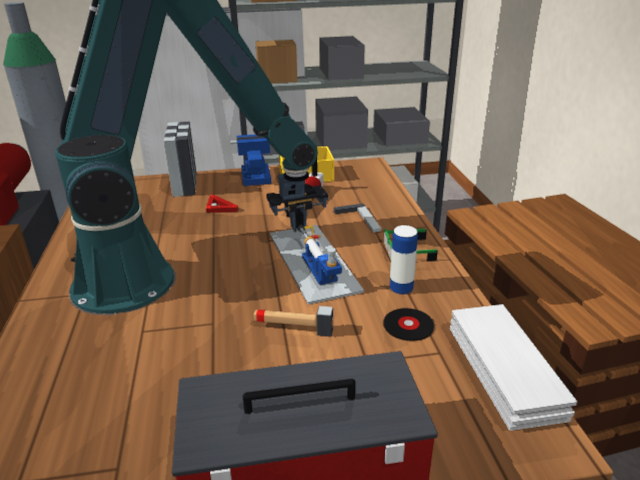

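View pics/side17z.png

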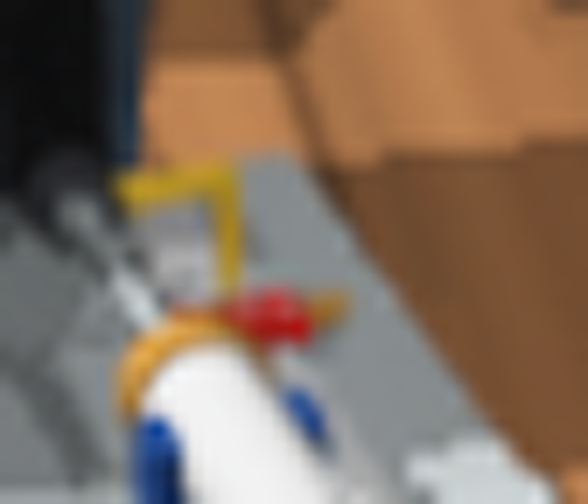

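View pics/top17.png

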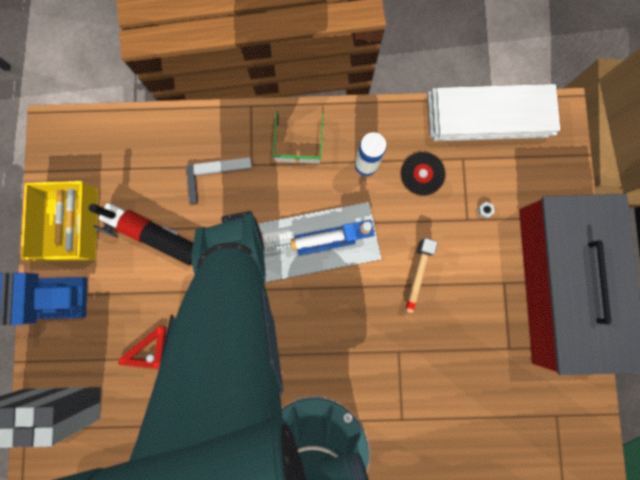

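The needle tip ends at zoom (228,292). The cursor line is at about y 310 there, which is the 20 px expected for a needle 5 mm above it. The mallet stands clear at (428,247) and the bystanders are unmoved. Handing in.

```bash
python3 - <<'E'
from rig import r
print(r.close_job()); s=r.sense(); print(s["t"],s["tcp_pos"],s["width"])
E
```

```text
the job is handed in; nothing more can be done
None
the job is handed in; nothing more can be done
```

The job is handed in: the punch is struck, the mallet is back on the bench, and the rod is held drawn out over the cursor line. It took about 25 s.

- **Punch:** I struck it twice, both times at about 170 mm/s. The first blow may have stopped about 1 mm short of the plate, so I gave a second with full follow-through. Pressing on afterwards added about 20 N without the nose moving, so the punch was on the plate; it then sprang back up.
- **Mallet:** it tipped about 5° in the grip during the second blow. I lowered it until the head touched, eased the grip so it settled, and left it standing flat at its original spot, clear of the plate and gauge.
- **Rod:** it is drawn 72.1 mm by arm position and still gripped at 40 N, holding against the spring at about 6.6 N. The top view, taken before I drew it, put the wanted draw at 72.0 to 72.2 mm. The side view showed the needle arm moved about 72 mm, so it had not slipped.

**Checks that disagreed or failed:**
- The side-view position fits are biased by a few mm. Taken alone they put the needle about 2 mm past the line, so I relied on the top-view measurement.
- The arm hid the needle from the top camera at the end, so only the side view and the arm's position confirm the final alignment.

The last pictures showed nothing else on the bench moved.

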